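# Check a pinned frame for square by its diagonals and true it

### The job

Check the small wooden frame on the bench for square with the slide rule: lay the rule flat in the frame across the diagonal from the near left to the far right corner and slide it open until it bears gently in both corners, then do the same across the other diagonal. Compare the two readings and, if they differ, shift the far rail sideways until the two diagonals are equal. Leave the rule lying in the frame across the second diagonal and do not disturb the other things on the bench.

Things in the scene. Friction and masses are not known exactly. Their poses are not given: they have to be found in the camera images.
- frame: Flat frame of four pale wooden rails (22 wide, 18 high) on the bench; inside 160 (y) by 130 mm (x), outside 204 by 174 when square. Origin: its centre when square, on the bench; x from near to far rail, y left along the near rail. Near rail screwed down. One stiff steel pin per corner, on the rails' centre lines: near pins at x = -76, y = +/-91 mm; side rails 152 mm pin to pin.
- back_rail: The far rail, 204 x 22 x 18 mm; origin on its left pin, it runs to y = -193 mm. The frame racks as a parallelogram: side rails turn up to 0.12 rad either way at the start, this rail stays parallel to the near one and shifts 152 mm x sine of that angle. It gives to about 11 N sideways and stays put; a nose forced into a corner with over 15 N racks it too. Can be pinched across its width.
- near_left (a point): Point 5 mm inside the near rail's inner face and 5 mm inside the left rail's (when square), 8 mm up: where the centre of a rule nose lies when it bears in the near left corner. Fixed to the near rail. In a racked frame the nose really seats up to 2 mm from this point along the near rail.
- near_right (a point): The same for the near right corner; fixed to the near rail.
- far_left (a point): The same for the far left corner; fixed to the far rail, shifts with it. In the square frame near_left to far_right and near_right to far_left are both 192 mm.
- far_right (a point): The same for the far right corner; fixed to the far rail, shifts with it.
- rule: Stock of the slide rule: aluminium channel 90 x 24 x 12 mm with a narrow 25 mm steel nose at its rear end; about 0.4 kg. Origin: underside, on the centre line; x along the rule from fixed to sliding nose, z up. An upright dark wooden grip block (24 along x, 16 across, z = 12 to 62 mm) stands at x = -25 mm: pinch it across (along y).
- tongue: Steel tongue of the slide rule, 10 mm wide, sliding out of the stock's front end; about 0.08 kg. Same axes as the rule; its origin lies at the rule's origin when shut and moves along x with the reading. It carries a like grip block (24 x 16 mm, z = 12 to 62 mm) at its own x = 52 mm.
- reading (a joint): The rule's reading: how far the tongue is drawn out, 0 (shut, 155 mm between nose centres) to 0.060 m (215 mm). Slides with about 1 N of friction and stays where left; the stock takes more than that to slide on the bench.
- fixed_nose (a point): Centre of the stock's rounded nose end (radius 5 mm, z = 1 to 11 mm), at the rule's x = -80 mm, 8 mm up.
- sliding_nose (a point): Centre of the tongue's rounded nose end (radius 5 mm, z = 3 to 12 mm), at the tongue's x = 75 mm, 8 mm up, 23 mm beyond its grip block's centre.
- glue_stick: White glue stick lying, 111 mm, beyond the frame; bystander.
- offcut: Wooden offcut 90 x 35 x 24 mm, left of the rule; bystander.
- cork_block: Cork block 105 x 62 x 34 mm, left; bystander.
- oilstone: Dark oilstone on a wooden base, 170 x 58 x 34 mm, right of the frame; bystander.
- batten: Wooden batten 160 x 28 x 20 mm, lying before the bins beyond the rule; bystander.

How it is judged:
By the outcome, as a careful person would: the job done as asked, in the order asked, and still so for the second after the job is handed in, with the robot touching nothing.
It also fails if it takes over 72 s, if anything falls off the work surface, if the arm or the gripper's body presses on something with over 40 N, if the wrist force passes 120 N, or if a joint passes its speed limit or range.

### The arm

A 7-joint arm with a two-finger parallel gripper is mounted at the origin on a cart in front of the work surface, level with it; the furniture and walls round the work are solid. World frame = base frame: x ahead of the robot, y to its left, z up, the work surface at z = 0. Lengths are in m, angles in rad, forces in N, time in s.
With the tool pointing down it reaches from about 0.425 to 0.875 m from the base axis. Payload 8.4 kg.
Tool frame: the origin (TCP) lies between the finger pads; the fingertips stand 11 mm ahead of it and the grasp point (between the pads) lies 8 mm behind it; x points along the fingers, y is the direction in which the jaws open and shut, and the axes are right-handed (so a half turn about x gives the same grasp; the last joint's range is limited). The gripper opens to 85 mm and grips with 20 to 120 N. Pads are 22 mm wide; open, the fingers measure 114 mm over their backs; the gripper's body (76 mm by 85 mm) begins 54 mm behind the grasp point. The pads swing forward as they close: fully open they stand 13 mm farther back than shut.
Start: joints at [1.21, 0.333, 0.04, 1.465, -0.013, 1.343, -0.059], TCP at [0.168, -0.628, 0.242] pointing down, gripper open.
Joint ranges: [-2.58, 2.58], [-0.38, 2.09], [-1.3, 1.39], [0.25, 2.4], [-1.5, 4.64], [0.08, 2.09], [-2.65, 2.65]. Speed limits (rad/s): [2.22, 2.22, 2.79, 2.79, 3.14, 3.14, 3.14].

### API

Orientations are given as a 3x3 rotation matrix whose columns are the frame's x, y, z axes.
In Python, from plant import arm, capture, camera_info, masks_of, pinpoint gives the robot as it stands. The module is installed in compiled form; this text tells all that it offers.
- The arm moves only by the shell command python3 -m creep 'ROWS' [FORCE]. ROWS is JSON, a list of rows, each a list of 3 entries, a list of its own where there are three numbers: the opening, from -1 (shut) to 1 (fully open), then the shift along the world's x, y, z in m, then the turn about the world's z in rad. A call has 1 to 12 rows; each row is the pose to reach, as a shift and turn from the pose commanded when the call began; what a row does not reach only later rows make up. A row lasts 1/10 s, in which the tool goes at most 50 mm and 8.59 degrees, less where a joint would pass 70% of its speed; a pose out of reach is approached as far as the arm can. A call with a gripper value outside its range is refused whole. The fingers move at their own pace and stop on an object; FORCE is the grip in N (left out, the last holds). Time passes only in rows, so rows that repeat a pose let the fingers close. It gives the time, the measured TCP pose, the force and the opening at its end, in the units of the state.
- arm.sense(): the state, without advancing time (a new reading comes with each control period).
- capture(name): name is "scene" or "top" or "wrist"; returns (picture, depth): 420x560x3 uint8, red, green, blue; 420x560 float32, m along the optical axis (not along the pixel's ray), 0 where there is no reading.
- camera_info(name): a dict with "vfov" (degrees; the focal length in pixels is half the picture's height over the tangent of half this angle, whatever the lens; pixels are square), "cx", "cy" (the principal point, pixels), "k1" (the pictures are not rectified: a ray, as slopes to the right and down, at radius r is drawn at 1 + k1 r^2 times it, then the intrinsics apply), "pose" (4x4, takes a point from camera to world coordinates); the wrist camera has in their place "mount" (4x4, takes a point from camera to tool coordinates, whose origin is the TCP and whose axes are the tool frame's). Camera axes: x right, y up, looking along -z (the intrinsics and any distortion apply to the point x, -y, -z); pixel columns grow to the right and rows downward; lengths in m; the calibration is good to about 2 mm. A picture is of the moment at which its call begins: read the wrist's pose just before it. camera_info takes no time and is no camera call.
- arm.close_job(): hands the job in, once; it reports no verdict.
Trained networks look in the newest picture that a camera, given by its name, has taken for a name from the list of things; names that differ only in an ending like _2 or _b are one class to them, and where a whole thing is asked for, a point or a joint stands for the part that bears it (a point fixed in the world has none). Each returns a list of dicts, best first, with "score" (0 to 1); they miss things now and then, are a little off and sometimes report something else, mostly with a low value. They report only what shows in the picture. A call takes as long as a camera call.
- masks_of(camera, thing): "pixels" (420x560 bool, what is visible of it) and "box" ([centre column, centre row, width, height] in pixels, round what is visible of it).
- pinpoint(camera, thing): "at" ([column, row] in pixels: a listed point, or the origin of a listed thing).
The state is a dict: "time_s": time; "joints": joint angles; "qd": joint speeds; "joint_efforts": joint torques, N m; "tcp_pos": TCP position; "tcp_rot": TCP orientation; "ft_force": force on the tool from outside, world axes, zero at the start; "moment": the same for the moment, N m; "finger_gap": finger opening in m.
Only numpy, scipy, OpenCV 4.12 (cv2) and the standard library are available. Lean on these libraries where they do the work, as an engineer would, in place of code of your own. Each camera call takes 0.05 s, during which the arm holds its last target. There are 200 camera calls.

## Working session

There is one attempt and no reset: what is moved stays moved. The work goes in short steps, Python scripts to look and compute and a shell command to move; the robot and the scene stay as the last step left them, time stands still between calls to the robot, and variables do not carry over. Pictures are saved under pics/ and viewed, about 8 in all and at most 12, crops included, and the job is handed in when it is done.

```bash
mkdir -p pics
cat > h.py <<'E'
import numpy as np, cv2
from plant import arm, capture, camera_info, masks_of, pinpoint
def ray(cam,px,st=None):
    i=camera_info(cam); f=210/np.tan(np.radians(i['vfov']/2))
    d=np.array([px[0]-i['cx'],px[1]-i['cy']])/f; u=d.copy()
    for _ in range(30): u=d/(1+i['k1']*(u@u))
    v=np.array([u[0],-u[1],-1.])
    if cam=='wrist':
        T=np.eye(4);T[:3,:3]=np.array(st['tcp_rot']).reshape(3,3);T[:3,3]=st['tcp_pos'];T=T@np.array(i['mount'])
    else: T=np.array(i['pose'])
    return T[:3,3],T[:3,:3]@v
def at_z(cam,px,z,st=None):
    o,d=ray(cam,px,st); return o+d*(z-o[2])/d[2]
def save(cam,name):
    st=arm.sense(); p,d=capture(cam); cv2.imwrite('pics/'+name,p[:,:,::-1]); return st,p,d
Z=dict(frame=0,back_rail=0,near_left=.008,near_right=.008,far_left=.008,far_right=.008,rule=0,tongue=0,fixed_nose=.008,sliding_nose=.008)
def find(cam,things,st=None):
    for t in things:
        for r in pinpoint(cam,t)[:2]: print(cam,t,round(r['score'],2),np.round(r['at'],1),np.round(at_z(cam,r['at'],Z[t],st),4))
E
python3 - <<'E'
from h import *
s=arm.sense();print(s['tcp_pos'],s['tcp_rot'],s['finger_gap'],s['time_s'])
for c in('top','scene'):
    print(c,np.round(camera_info(c)['pose'],2).tolist(),camera_info(c)['vfov'])
    st,p,d=save(c,c+'0.png'); find(c,Z)
print(arm.sense()['time_s'])
E
```

```text
[ 0.16809643 -0.62742137  0.24140519] [[-5.32541492e-04  2.58822091e-01 -9.65924863e-01]
 [ 1.55951431e-03 -9.65923611e-01 -2.58822615e-01]
 [-9.99998642e-01 -1.64420743e-03  1.10757648e-04]] 0.08529253326230464 0.0
top [[-0.02, 0.99, -0.15, 0.33], [-1.0, -0.02, -0.01, -0.11], [-0.01, 0.15, 0.99, 1.54], [0.0, 0.0, 0.0, 1.0]] 47.54314358652124
top back_rail 0.67 [305.  200.3] [ 0.5733 -0.1993  0.    ]
top back_rail 0.29 [201.3 232.6] [0.473  0.1401 0.    ]
top near_left 0.65 [303.3 243.9] [ 0.4303 -0.1896  0.008 ]
top near_right 0.56 [351.1 247.5] [ 0.4163 -0.3422  0.008 ]
top far_left 0.6 [310.  207.7] [ 0.5474 -0.2144  0.008 ]
top far_right 0.91 [353.1 209.2] [ 0.54   -0.3537  0.008 ]
top far_right 0.3 [149.8 247.4] [0.4273 0.3045 0.008 ]
top rule 0.52 [201.5 231.2] [0.4776 0.1395 0.    ]
top tongue 0.61 [201.5 229.4] [0.4834 0.1395 0.    ]
top tongue 0.34 [306.8 245.5] [ 0.4255 -0.2012  0.    ]
top fixed_nose 0.65 [214.4 252.3] [0.4081 0.0962 0.008 ]
top fixed_nose 0.55 [201.9 230.6] [0.4787 0.1369 0.008 ]
top sliding_nose 0.65 [223.3 186.3] [0.6233 0.0676 0.008 ]
scene [[-0.96, -0.24, 0.11, 0.7], [0.26, -0.85, 0.45, 0.5], [-0.01, 0.46, 0.89, 1.2], [0.0, 0.0, 0.0, 1.0]] 48.09150534788071
scene back_rail 0.58 [272.3 190.2] [ 0.5524 -0.1857  0.    ]
scene near_left 0.5 [328.5 285. ] [0.4842 0.1395 0.008 ]
scene near_right 0.74 [302.5 135.7] [ 0.4122 -0.3459  0.008 ]
scene far_left 0.63 [271.4 181.4] [ 0.5482 -0.2111  0.008 ]
scene far_left 0.44 [313.9 176. ] [ 0.4215 -0.1948  0.008 ]
scene far_right 0.7 [262.9 142.8] [ 0.538  -0.3535  0.008 ]
scene rule 0.66 [327.7 281.8] [0.4821 0.128  0.    ]
scene fixed_nose 0.8 [349.5 261.1] [0.4087 0.0905 0.008 ]
scene sliding_nose 0.6 [311.2 303.4] [0.5428 0.1748 0.008 ]
1.1
```

```bash
python3 -c "
import cv2
a=cv2.imread('pics/top0.png')[150:290,110:430];cv2.imwrite('pics/top0c.png',cv2.resize(a,None,fx=2.5,fy=2.5,interpolation=2))"
```

```text
(no output)
```

View pics/top0c.png

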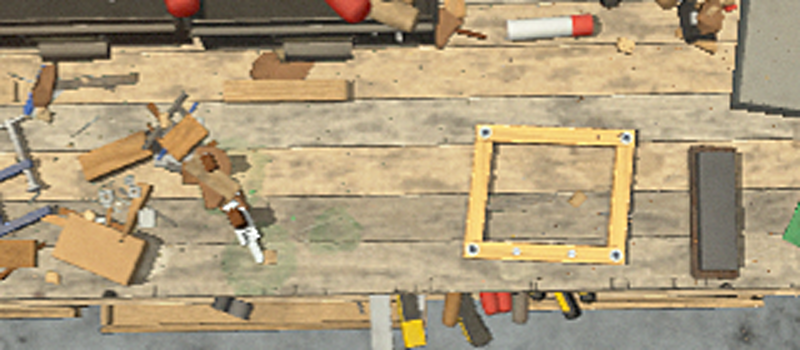

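View pics/scene0.png

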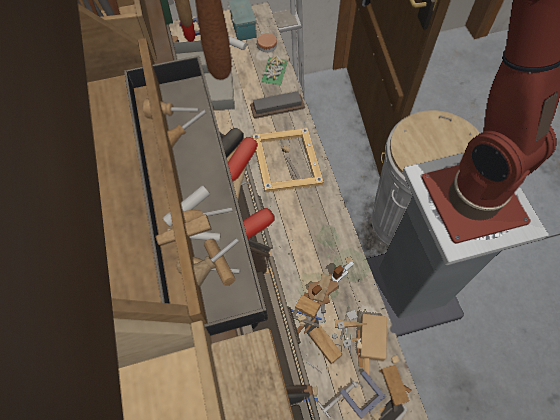

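The top view shows the frame (crop 470–635, 125–265) racked, with the far rail offset to the right. The rule lies left of it, at about (262,262)→(180,110), with clutter at its far-left end. The scene view agrees. I'll move over the frame for a close look.

```bash
python3 -m creep '[[0,[0.03,0.035,0.01],0],[0,[0.06,0.07,0.02],0],[0,[0.09,0.105,0.03],0],[0,[0.12,0.14,0.05],0],[0,[0.15,0.175,0.06],0],[0,[0.18,0.21,0.06],0],[0,[0.21,0.245,0.06],0],[0,[0.24,0.28,0.06],0],[0,[0.26,0.32,0.06],0],[0,[0.27,0.35,0.06],0],[0,[0.27,0.35,0.06],0],[0,[0.27,0.35,0.06],0]]'
python3 - <<'E'
from h import *
print(np.round(camera_info('wrist')['mount'],3).tolist(),camera_info('wrist')['vfov'])
st,p,d=save('wrist','w1.png'); find('wrist',['near_left','near_right','far_left','far_right','back_rail','frame'],st)
E
```

```text
time_s: 2.3
tcp_pos: [0.4384, -0.2775, 0.3025]
tcp_rot: [[0.0, 0.26, -0.966], [-0.001, -0.966, -0.26], [-1.0, 0.001, -0.0]]
ft_force: [0.2, -0.3, 1.1]
finger_gap: 0.0427
[[0.001, 0.262, -0.965, -0.132], [1.0, -0.0, 0.001, -0.0], [-0.0, -0.965, -0.262, -0.066], [0.0, 0.0, 0.0, 1.0]] 69.17517127703499
wrist near_left 0.67 [219.  171.9] [ 0.4301 -0.1951  0.008 ]
wrist near_left 0.23 [318.2 206.5] [ 0.4187 -0.3434  0.008 ]
wrist near_right 0.76 [317.7 207.6] [ 0.4169 -0.3431  0.008 ]
wrist near_right 0.4 [354.5 125.1] [ 0.5384 -0.3571  0.008 ]
wrist far_left 0.93 [245.1  85.5] [ 0.548  -0.2043  0.008 ]
wrist far_right 0.59 [353.  124.6] [ 0.5384 -0.355   0.008 ]
wrist back_rail 0.55 [242.8  71.7] [ 0.5642 -0.1965  0.    ]
```

View pics/w1.png

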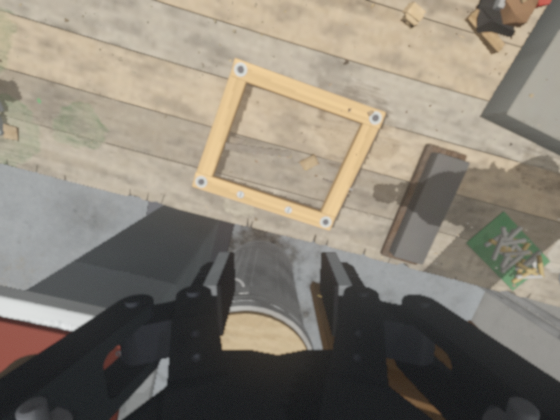

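Wrist view: frame pins at about (201,182), (326,222), (240,70) and (375,118). The far rail is shifted right, and a small wooden chip lies inside at (309,163). Next I'll compute the pin positions and move to the rule.

```bash
python3 - <<'E'
from h import *
st=arm.sense(); P=[at_z('wrist',p,.018,st)[:2] for p in [(201,182),(326,222),(240,70),(375,118)]]
for p in P: print(np.round(p,4))
nl,nr,fl,fr=P
print([round(np.linalg.norm(a)*1000,1) for a in(nl-nr,fl-fr,fl-nl,fr-nr,fr-nl,fl-nr)])
E
python3 -m creep '[[0,[0,0.04,0],0.03],[0,[0,0.08,0],0.06],[0,[0,0.12,0],0.1],[0,[0,0.16,0],0.14],[0,[0,0.2,0],0.18],[0,[0,0.24,0],0.21],[0,[0,0.28,0],0.23],[0,[0,0.32,0],0.23],[0,[0,0.36,0],0.23],[0,[0,0.38,0],0.23],[0,[0,0.38,0],0.23],[0,[0,0.38,0],0.23]]'
python3 - <<'E'
from h import *
st,p,d=save('wrist','w2.png'); find('wrist',['rule','tongue','fixed_nose','sliding_nose'],st)
for t in('rule','tongue'):
    m=masks_of('wrist',t)[0]; px=m['pixels']; 
    o=np.argwhere(px); c=[]
    for r,cc in o:
        if d[r,cc]>0:
            og,dr=ray('wrist',(cc,r),st); q=og+dr*d[r,cc]; c.append(q)
    c=np.array(c); top=c[(c[:,2]>.055)&(c[:,2]<.07)]
    print(t,m['score'],len(c),len(top),np.round(top.mean(0),4) if len(top) else '',np.round(top.min(0),3),np.round(top.max(0),3))
E
```

```text
[ 0.4115 -0.1765]
[ 0.401  -0.3595]
[ 0.5622 -0.1966]
[ 0.5517 -0.3787]
[np.float64(183.2), np.float64(182.4), np.float64(152.0), np.float64(151.9), np.float64(246.0), np.float64(229.1)]
time_s: 3.85
tcp_pos: [0.4383, 0.1016, 0.3023]
tcp_rot: [[-0.0, 0.472, -0.881], [-0.0, -0.881, -0.472], [-1.0, 0.0, 0.0]]
ft_force: [1.2, -0.1, 0.6]
finger_gap: 0.043
wrist rule 0.84 [271.5 144.9] [0.4783 0.1327 0.    ]
wrist tongue 0.64 [273.  144.1] [0.4802 0.1314 0.    ]
wrist fixed_nose 0.73 [269.9 204.1] [0.4044 0.096  0.008 ]
wrist fixed_nose 0.52 [503.9 214.5] [ 0.549  -0.2063  0.008 ]
rule 0.97 1113 558 [0.4932 0.1394 0.0618] [0.443 0.11  0.056] [0.537 0.166 0.065]
tongue 0.58 368 309 [0.5257 0.1552 0.0616] [0.513 0.144 0.056] [0.539 0.166 0.064]
```

View pics/w2.png

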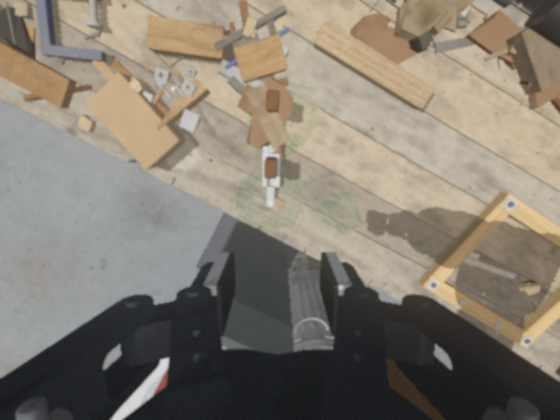

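Wrist view: the rule runs vertically near column 271, with its fixed nose at (270,204), stock block at (271,168) and tongue block at (272,100). Some flat wooden pieces lie around the tongue, so I'll check their heights.

```bash
python3 -m creep '[[0,[-0.003,0,-0.03],0.0],[0,[-0.005,0,-0.07],0.0],[0,[-0.005,0,-0.1],0],[0,[-0.005,0,-0.1],0]]'
python3 - <<'E'
from h import *
st,p,d=save('wrist','w3.png')
vv,uu=np.mgrid[0:280:2,150:420:2]
pts=[]
for r,c in zip(vv.ravel(),uu.ravel()):
    if d[r,c]>0:
        o,dr=ray('wrist',(c,r),st); pts.append(np.r_[o+dr*d[r,c],r,c])
pts=np.array(pts); t=pts[(pts[:,2]>.055)&(pts[:,2]<.068)&(pts[:,0]>.42)&(pts[:,0]<.56)&(pts[:,1]<.2)]
c0=np.array([[.4575,.119],[.5257,.1552]]); lab=np.argmin(np.linalg.norm(t[:,None,:2]-c0,axis=2),1)
C=[]
for k in(0,1):
    q=t[lab==k][:,:2]; r=cv2.minAreaRect((q*1000).astype(np.float32)); print(k,len(q),np.round(q.mean(0),4),r); C.append(q.mean(0))
v=C[1]-C[0]; print(np.linalg.norm(v),np.degrees(np.arctan2(v[1],v[0])))
ax=v/np.linalg.norm(v); n=np.array([-ax[1],ax[0]])
L=(pts[:,:2]-C[0])@ax*1000; W=(pts[:,:2]-C[0])@n*1000
for l in range(-60,140,10):
    print(l,[ (lambda s: int(s.max()*1000) if len(s) else -9)(pts[(abs(L-l)<5)&(abs(W-w)<4),2]) for w in range(-48,56,8)])
a=p[0:280,140:420]; cv2.imwrite('pics/w3c.png',cv2.resize(a[:,:,::-1],None,fx=2,fy=2,interpolation=2))
E
```

```text
time_s: 4.6
tcp_pos: [0.4309, 0.1013, 0.199]
tcp_rot: [[-0.006, 0.472, -0.882], [-0.001, -0.882, -0.472], [-1.0, -0.002, 0.006]]
ft_force: [-0.2, -1.2, 0.3]
finger_gap: 0.0428Traceback (most recent call last):
  File "<stdin>", line 7, in <module>
  File "h.py", line 4, in ray
    i=camera_info(cam); f=210/np.tan(np.radians(i['vfov']/2))
ValueError: time passes only in moves, steps and waits
```

```bash
sed -i 's/^def ray/_c={}\ndef info(cam):\n    if cam not in _c: _c[cam]=camera_info(cam)\n    return _c[cam]\ndef ray/; s/i=camera_info(cam); f/i=info(cam); f/' h.py
cat >> h.py <<'E'
def cloud(d,st,r0,r1,c0,c1,s=2,cam='wrist'):
    pts=[]
    for r in range(r0,r1,s):
        for c in range(c0,c1,s):
            if d[r,c]>0:
                o,dr=ray(cam,(c,r),st); pts.append(np.r_[o+dr*d[r,c],r,c])
    return np.array(pts)
def blocks(pts,c0):
    """two block tops near c0"""
    t=pts[(pts[:,2]>.055)&(pts[:,2]<.068)]; C=[]
    for c in np.array(c0):
        q=t[np.linalg.norm(t[:,:2]-c,axis=1)<.022][:,:2]; r=cv2.minAreaRect((q*1000).astype(np.float32))
        print(len(q),np.round(q.mean(0),4),np.round(r[0],1),np.round(r[1],1),r[2]); C.append(q.mean(0))
    v=C[1]-C[0]; print('dist',np.linalg.norm(v),'heading',np.degrees(np.arctan2(v[1],v[0])))
    return C
E
python3 - <<'E'
from h import *
st,p,d=save('wrist','w3.png'); print(arm.sense()['time_s'])
pts=cloud(d,st,0,280,150,420)
C=blocks(pts,[[.4575,.119],[.5257,.1552]])
v=C[1]-C[0]; ax=v/np.linalg.norm(v); n=np.array([-ax[1],ax[0]])
L=(pts[:,:2]-C[0])@ax*1000; W=(pts[:,:2]-C[0])@n*1000
for l in range(-60,140,10):
    print(l,[ (lambda s: int(s.max()*1000) if len(s) else -9)(pts[(abs(L-l)<5)&(abs(W-w)<4),2]) for w in range(-48,56,8)])
a=p[0:280,140:420]; cv2.imwrite('pics/w3c.png',cv2.resize(a[:,:,::-1],None,fx=2,fy=2,interpolation=2))
E
```

```text
4.7
119 [0.4561 0.1208] [455.6 120.3] [23.5 14.4] 28.218997955322266
140 [0.5254 0.1552] [525.4 154.5] [22.3 14.8] 27.66938018798828
dist 0.07738577735829347 heading 26.38927420066829
-60 [1, 2, 2, 6, 7, 7, 12, 1, 1, 1, 1, 32, 1]
-50 [1, 2, 1, 4, 6, 6, 13, 2, 1, 1, 1, 1, 2]
-40 [1, 1, 1, 1, 0, 1, 13, 12, 1, 1, 1, 1, 2]
-30 [1, 1, 0, 206, 1, 12, 13, 13, 209, 2, 2, 1, 33]
-20 [0, 216, 225, 224, 1, 13, 4, 12, 224, 225, 216, 1, 1]
-10 [1, 0, 0, 0, 0, 62, 63, 62, 0, 1, 0, 0, 1]
0 [0, 1, 0, 0, 0, 62, 63, 63, 1, 0, 0, 1, 1]
10 [0, 0, 1, 1, 16, 62, 62, 62, 1, 0, 1, 26, 0]
20 [1, 1, 1, 0, 16, 46, 47, 13, 49, 0, 1, 1, 1]
30 [0, 1, 1, 46, 47, 48, 49, 48, 50, 49, 45, 0, 0]
40 [1, 1, 1, 46, 47, 49, 49, 49, 47, 47, 40, 1, 0]
50 [1, 1, 1, 3, 48, 48, 50, 50, 49, 45, 1, 0, 0]
60 [0, 1, 0, 1, 41, 49, 49, 50, 50, 44, 41, 0, 0]
70 [3, 1, 1, 41, 42, 62, 63, 63, 51, 51, 43, 42, 0]
80 [2, 1, 1, 45, 43, 64, 63, 63, 52, 53, 50, 44, 1]
90 [1, 0, 1, 43, 43, 62, 63, 62, 51, 52, 51, 43, 44]
100 [1, 0, 1, 1, 43, 43, 45, 52, 57, 56, 56, 55, 44]
110 [0, 0, 1, 1, 53, 54, 54, 55, 56, 56, 57, 56, 30]
120 [0, 0, 0, 0, 52, 54, 55, 55, 56, 56, 58, 57, 34]
130 [0, 0, 0, 0, 51, 54, 56, 56, 56, 57, 57, 58, 57]
```

View pics/w3c.png

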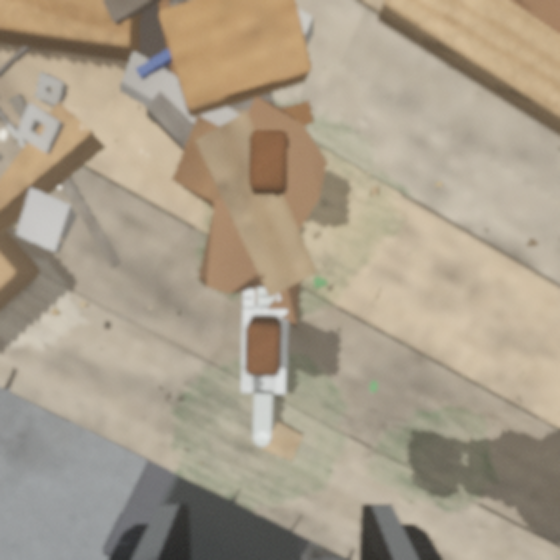

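The close view shows blocks at crop (265,345) and (268,160). Thin brown scraps at about 43–50 mm lie across the rule between the blocks. I'll enlarge that area and view it from the scene camera too.

Run:
```python
from h import *
st,p,d=save('scene','s1.png'); 
a=cv2.imread('pics/w3.png')[40:170,215:315]; b=p[240:340,275:375][:,:,::-1]
a=cv2.resize(a,(400,520),interpolation=2); b=cv2.resize(b,(400,400),interpolation=2)
o=np.zeros((520,800,3),np.uint8); o[:,:400]=a; o[:400,400:]=b; cv2.imwrite('pics/cmp.png',o)
pts=cloud(d,None,240,330,280,360,1,'scene')
ax=np.array([np.cos(.47),np.sin(.47)]); n=np.array([-ax[1],ax[0]]); C=np.array([.4561,.1205])
L=(pts[:,:2]-C)@ax*1000; W=(pts[:,:2]-C)@n*1000
for l in range(-60,140,10):
    print(l,[ (lambda s: (int(s.min()*1000),int(s.max()*1000)) if len(s) else '-')(pts[(abs(L-l)<5)&(abs(W-w)<4),2]) for w in range(-48,56,8)])
```

```text
-60 [(-6, 4), (-3, 4), (-3, 2), (-4, 5), (2, 8), (-1, 7), (0, 13), (-4, 13), (-3, 3), (-2, 6), (-1, 1), '-', '-']
-50 [(-3, 2), (-7, 5), (-3, 0), (-2, 6), (-2, 7), (0, 9), (8, 13), (-1, 15), (-4, 4), (-5, 1), (-3, 5), (-3, 0), '-']
-40 [(-5, 4), (-2, 2), (-4, 4), (-4, 2), (-3, 4), (-2, 5), (9, 13), (-1, 14), (-3, 6), (-5, 4), (-2, 1), (-2, 3), (0, 2)]
-30 [(-3, 3), (-3, 3), (-4, 2), (-4, 3), (-3, -3), (10, 10), (0, 14), (-1, 14), (-3, 17), (-3, 3), (-3, 4), (-2, 8), (-4, 31)]
-20 [(-5, 3), (-3, 1), (-5, 10), (-4, 3), (1, 1), '-', (2, 2), (10, 14), (-5, 246), (-5, 250), (0, 2), (-1, 3), (-4, 3)]
-10 [(-3, 3), (-6, 2), (-5, 2), (-5, 2), (-6, 1), (58, 61), (60, 65), (9, 64), (-5, 16), (-3, 260), (-5, 3), (-3, 6), (-3, 4)]
0 [(-3, 2), (-6, 1), (-3, 1), (-3, 3), (-1, 1), (61, 61), (59, 64), (14, 66), (-5, 15), (-1, 3), (-5, 2), (-2, 1), (-4, 2)]
10 [(-4, 1), (-7, 5), (-3, 4), (-3, 3), (1, 15), (13, 61), (9, 65), (9, 63), (-4, 19), (-3, 2), (-4, 2), (-5, 3), (-4, 1)]
20 [(-2, 2), (-4, 3), (-2, 4), (3, 3), (16, 16), (9, 9), (13, 49), (16, 16), (42, 46), (0, 4), (-5, 4), (-4, 2), (-5, 4)]
30
[... 714 characters left out ...]
5), (48, 51), (39, 52), (-4, 53), (-4, 45), (-4, 1)]
90 [(-5, 2), (-3, 3), (-4, 2), (-4, 46), (35, 45), (37, 63), (37, 62), (41, 64), (35, 54), (33, 52), (37, 51), (39, 46), (-4, 42)]
100 [(-3, 2), (-3, 3), (-4, 5), (-3, 0), (31, 34), (31, 42), (39, 44), (36, 48), (32, 55), (51, 56), (32, 56), (27, 50), (0, 45)]
110 [(-4, 3), (-4, 1), (-3, 3), (-4, 2), (31, 52), (50, 56), (48, 56), (52, 56), (50, 56), (52, 59), (51, 60), (4, 58), (27, 41)]
120 [(-3, 2), (-4, 6), (-6, 3), (-1, 2), (51, 57), (50, 57), (50, 58), (50, 59), (51, 58), (52, 59), (51, 61), (7, 60), (5, 36)]
130 [(-3, 2), (-6, 2), (-5, 1), (-3, 3), (3, 41), (48, 55), (49, 54), (49, 59), (50, 58), (54, 58), (24, 59), (4, 59), (1, 49)]
```

View pics/cmp.png

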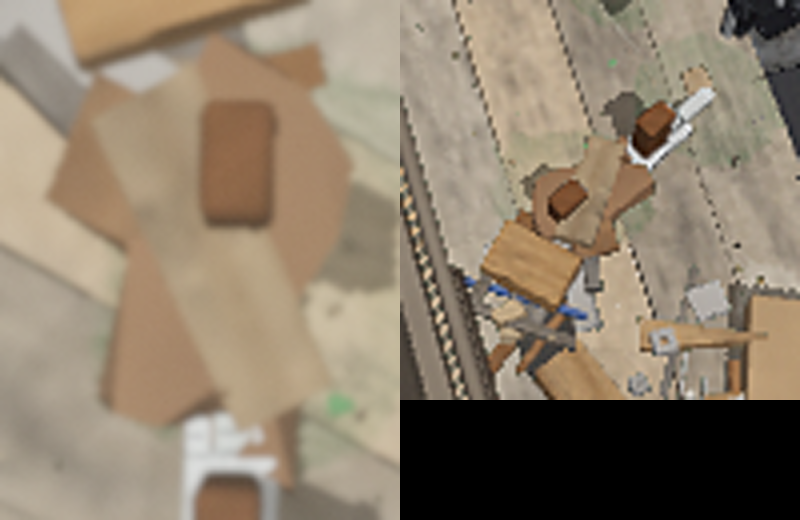

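The scraps appear to lie over the tongue and touch nothing near the stock block. They interpenetrate the tongue block, so they're probably loose, thin cover. I'll grip the stock block and lift gently while watching the force.

```bash
python3 -m creep '[[0,[0.012,0.01,-0.04],-0.02],[0,[0.023,0.019,-0.08],-0.02],[0,[0.023,0.019,-0.11],-0.02],[0,[0.023,0.019,-0.11],-0.02]]' 40; python3 -c "
from plant import arm;print(arm.sense()['tcp_pos'])"
```

```text
time_s: 5.15
tcp_pos: [0.4552, 0.1209, 0.0906]
tcp_rot: [[-0.004, 0.454, -0.891], [0.0, -0.891, -0.454], [-1.0, -0.002, 0.004]]
ft_force: [0.0, -0.2, 0.9]
finger_gap: 0.0429
[0.45519242 0.12088742 0.09063262]
```

```bash
python3 -m creep '[[0,[0,0,-0.025],0],[0,[0,0,-0.05],0],[0,[0,0,-0.052],0],[0,[0,0,-0.052],0],[-1,[0,0,-0.052],0],[-1,[0,0,-0.052],0],[-1,[0,0,-0.052],0],[-1,[0,0,-0.052],0]]' 50; python3 -m creep '[[-1,[0,0,0.005],0],[-1,[0,0,0.01],0],[-1,[0,0,0.015],0],[-1,[0,0,0.015],0]]' 80
```

```text
time_s: 5.95
tcp_pos: [0.4575, 0.1214, 0.0422]
tcp_rot: [[0.003, 0.454, -0.891], [-0.0, -0.891, -0.454], [-1.0, 0.001, -0.002]]
ft_force: [-1.7, 0.1, 9.7]
finger_gap: 0.0153
time_s: 6.35
tcp_pos: [0.4565, 0.1212, 0.056]
tcp_rot: [[0.001, 0.454, -0.891], [0.0, -0.891, -0.454], [-1.0, 0.0, -0.001]]
ft_force: [1.1, -0.4, -4.3]
finger_gap: 0.0148
```

The lifted weight is 4.3 N, just the rule with nothing on top. Lifting on and carrying it to the frame.

```bash
python3 -m creep '[[-1,[0,0,0.03],0],[-1,[0,-0.01,0.06],0],[-1,[0,-0.04,0.06],-0.14],[-1,[0,-0.08,0.06],-0.28],[-1,[0,-0.12,0.06],-0.42],[-1,[0,-0.16,0.06],-0.56],[-1,[0,-0.2,0.06],-0.7],[-1,[0,-0.24,0.06],-0.84],[-1,[0,-0.28,0.06],-0.98],[-1,[0,-0.31,0.06],-1.12],[-1,[0,-0.34,0.06],-1.26],[-1,[0.003,-0.355,0.06],-1.39]]'
python3 -m creep '[[-1,[0,-0.008,0],-0.073],[-1,[0,-0.008,0],-0.073],[-1,[0,-0.008,0],-0.073]]'
python3 - <<'E'
from h import *
st,p,d=save('wrist','w4.png'); find('wrist',['near_left','near_right','far_left','far_right'],st); a=masks_of('wrist','sliding_nose'); print([ (x['score'],x['box']) for x in a[:2]])
save('top','t4.png')
a=cv2.imread('pics/w4.png'); b=cv2.resize(cv2.imread('pics/t4.png')[170:270,110:390],None,fx=2,fy=2,interpolation=2)
o=np.zeros((600,560,3),np.uint8); o[:400]=a[:400]; o[400:]=b; cv2.imwrite('pics/c4.png',o)
E
```

```text
time_s: 7.55
tcp_pos: [0.4581, -0.2369, 0.1149]
tcp_rot: [[-0.001, -0.8, -0.6], [-0.001, -0.6, 0.8], [-1.0, 0.001, 0.0]]
ft_force: [-0.1, 0.4, -4.6]
finger_gap: 0.0151
time_s: 7.85
tcp_pos: [0.459, -0.2412, 0.1149]
tcp_rot: [[-0.001, -0.835, -0.55], [0.001, -0.55, 0.835], [-1.0, 0.0, 0.001]]
ft_force: [-0.2, 1.7, -5.3]
finger_gap: 0.0148
wrist near_right 0.57 [397.9 137.3] [ 0.4171 -0.3429  0.008 ]
wrist far_left 0.83 [161.  186.3] [ 0.5494 -0.2111  0.008 ]
wrist far_right 0.74 [274.9  16.1] [ 0.5387 -0.3588  0.008 ]
[(0.86, [279.0, 139.3, 47.7, 183.1])]
```

View pics/c4.png

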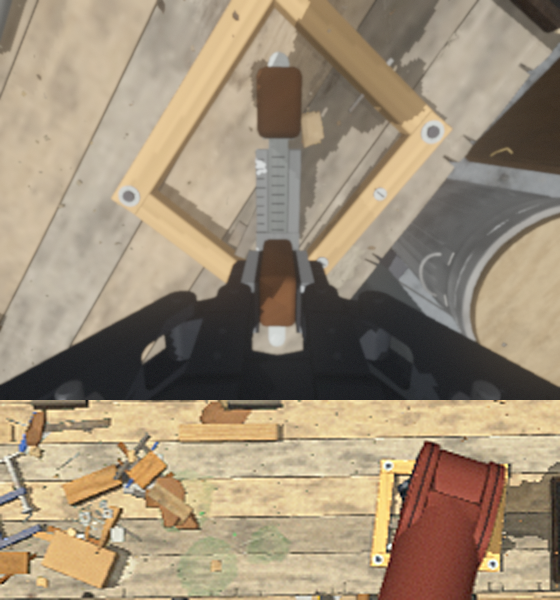

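The scraps stayed put and the rule is held straight over the frame, with the sliding nose tip at (278,55). There is a small chip at (313,128). I'll check where the noses and chip are relative to the diagonal.

Run:
```python
from h import *
st=arm.sense(); T=np.array(st['tcp_pos']); R=np.array(st['tcp_rot']).reshape(3,3); ax=-R[:2,2]; n=np.array([-ax[1],ax[0]])
def rel(px,z,o=T[:2]):
    q=at_z('wrist',px,z,st)[:2]; return np.round(q,4),np.round([(q-o)@ax*1000,(q-o)@n*1000],1)
print('slid tip',rel((278,55),.081)); print('tongue block',rel((279,101),.135),'fixed nose end',rel((276,345),.081))
nl=np.array([.4266,-.1934]);
print('chip',rel((313,128),.004)); print('fr pin',rel((277,-4),.018)); print('NR pin',rel((432,131),.018),'FL pin',rel((129,196),.018))
for q in ([.4266,-.1934],[.5366,-.3618]): print(np.round([(q-T[:2])@ax*1000,(q-T[:2])@n*1000],1))
d=capture('wrist')[1]
c=cloud(d,st,115,140,305,322,3); print(np.round(np.c_[c[:,2],(c[:,:2]-T[:2])@ax,(c[:,:2]-T[:2])@n],3)[::4].tolist())
print(st['joints'])
```

```text
slid tip (array([ 0.5155, -0.3271]), array([102.4,   0. ]))
tongue block (array([ 0.5009, -0.3054]), array([76.3, -0.2])) fixed nose end (array([ 0.4246, -0.1865]), array([-65. ,   1.2]))
chip (array([ 0.4745, -0.3141]), array([ 69. , -27.1]))
fr pin (array([ 0.5422, -0.367 ]), array([150.4,   0.5]))
NR pin (array([ 0.4027, -0.3581]), array([  66.5, -111.2])) FL pin (array([ 0.5644, -0.195 ]), array([ 18.8, 113.4]))
[-58.1  -0.9]
[143.   -1.3]
[[0.016, 0.078, -0.02], [0.012, 0.078, -0.029], [0.014, 0.076, -0.024], [0.016, 0.074, -0.02], [0.014, 0.074, -0.029], [0.016, 0.072, -0.024], [0.016, 0.07, -0.02], [0.015, 0.07, -0.029], [0.016, 0.067, -0.024], [0.014, 0.065, -0.02], [0.017, 0.065, -0.029], [0.015, 0.063, -0.025], [0.014, 0.061, -0.02], [0.016, 0.061, -0.029]]
[ 0.69714631  0.19752813 -0.32927718  1.91845025  0.07378329  1.03702579
 -2.2247695 ]
```

The chip is clear of the rule on this diagonal, and the tip geometry fits. Lowering into the frame 4 mm off the near left corner.

```bash
python3 -m creep '[[-1,[0.001,-0.0042,0],0],[-1,[0.001,-0.0042,-0.02],0],[-1,[0.001,-0.0042,-0.04],0],[-1,[0.001,-0.0042,-0.055],0],[-1,[0.001,-0.0042,-0.065],0],[-1,[0.001,-0.0042,-0.070],0],[-1,[0.001,-0.0042,-0.070],0],[-1,[0.001,-0.0042,-0.070],0]]'
python3 -m creep '[[-1,[0,0,-0.001],0],[-1,[0,0,-0.002],0],[-1,[0,0,-0.002],0]]'
```

```text
time_s: 9.05
tcp_pos: [0.4607, -0.2463, 0.0459]
tcp_rot: [[0.001, -0.837, -0.548], [-0.0, -0.548, 0.837], [-1.0, -0.001, -0.001]]
ft_force: [0.3, 0.6, -4.2]
finger_gap: 0.0149
time_s: 9.35
tcp_pos: [0.4603, -0.2461, 0.0435]
tcp_rot: [[0.0, -0.837, -0.548], [-0.0, -0.548, 0.837], [-1.0, -0.0, -0.0]]
ft_force: [-0.4, 0.2, -4.8]
finger_gap: 0.0148
```

```bash
python3 -m creep '[[-1,[-0.001,0.0015,0],0],[-1,[-0.001,0.0015,0],0],[-1,[-0.001,0.0015,0],0]]'; python3 -m creep '[[-1,[-0.0005,0.0008,0],0],[-1,[-0.001,0.0016,0],0],[-1,[-0.001,0.0016,0],0]]'
```

```text
time_s: 9.65
tcp_pos: [0.4592, -0.2445, 0.0434]
tcp_rot: [[0.0, -0.837, -0.548], [-0.0, -0.548, 0.837], [-1.0, -0.0, -0.0]]
ft_force: [0.4, 0.2, -4.7]
finger_gap: 0.0148
time_s: 9.95
tcp_pos: [0.4588, -0.2432, 0.0436]
tcp_rot: [[0.001, -0.837, -0.548], [-0.001, -0.548, 0.837], [-1.0, -0.001, -0.001]]
ft_force: [3.5, -1.4, -5.3]
finger_gap: 0.0146
```

The nose is in the corner at about 4 N. I'll set the rule down, release, rise and look.

```bash
python3 -m creep '[[-1,[0.0003,-0.0005,-0.001],0],[-1,[0.0003,-0.0005,-0.0022],0],[-1,[0.0003,-0.0005,-0.0022],0],[-0.4,[0.0003,-0.0005,-0.0022],0],[-0.2,[0.0003,-0.0005,-0.0022],0],[-0.2,[0.0003,-0.0005,-0.0022],0]]'; python3 -m creep '[[-0.2,[0,0,0.02],0],[-0.2,[0,0,0.05],0],[0,[0.022,-0.034,0.056],0],[0,[0.042,-0.064,0.056],0],[0,[0.042,-0.064,0.056],0],[0,[0.042,-0.064,0.056],0]]'
python3 - <<'E'
from h import *
st,p,d=save('wrist','w5.png'); T=np.array(st['tcp_pos']);print(T)
pts=cloud(d,st,0,330,200,360,2); blocks(pts,[[.4585,-.243],[.5007,-.3075]])
E
```

```text
time_s: 10.55
tcp_pos: [0.4584, -0.2434, 0.0411]
tcp_rot: [[-0.0, -0.837, -0.548], [0.0, -0.548, 0.837], [-1.0, 0.0, 0.0]]
ft_force: [0.4, 0.3, 0.3]
finger_gap: 0.0343
time_s: 11.15
tcp_pos: [0.5003, -0.3077, 0.0965]
tcp_rot: [[-0.001, -0.837, -0.547], [0.001, -0.547, 0.837], [-1.0, 0.0, 0.001]]
ft_force: [0.5, 1.3, 0.3]
finger_gap: 0.0429
[ 0.50034146 -0.30771408  0.0965312 ]
0 [nan nan] [0. 0.] [0. 0.] 0.0
268 [ 0.5012 -0.3082] [ 500.3 -307. ] [15.7 23.6] 32.53232955932617
dist nan heading nanh.py:36: RuntimeWarning: Mean of empty slice.
  print(len(q),np.round(q.mean(0),4),np.round(r[0],1),np.round(r[1],1),r[2]); C.append(q.mean(0))
  ret = um.true_divide(
```

```bash
python3 -m creep '[[0,[0,0,-0.03],0],[0,[0,0,-0.053],0],[0,[0,0,-0.053],0],[-0.6,[0,0,-0.053],0],[-1,[0,0,-0.053],0],[-1,[0,0,-0.053],0],[-1,[0,0,-0.053],0],[-1,[0,0,-0.053],0]]' 40;  python3 -m creep '[[-1,[0.003,-0.0045,0],0],[-1,[0.006,-0.009,0],0],[-1,[0.009,-0.0135,0],0],[-1,[0.012,-0.018,0],0],[-1,[0.015,-0.0225,0],0],[-1,[0.018,-0.027,0],0],[-1,[0.020,-0.030,0],0],[-1,[0.0212,-0.032,0],0],[-1,[0.0212,-0.032,0],0],[-1,[0.0212,-0.032,0],0]]'
```

```text
time_s: 12.0
tcp_pos: [0.5014, -0.3078, 0.0455]
tcp_rot: [[0.002, -0.837, -0.548], [-0.001, -0.548, 0.837], [-1.0, -0.001, -0.002]]
ft_force: [-0.3, 0.1, 6.8]
finger_gap: 0.0153
time_s: 13.0
tcp_pos: [0.5225, -0.3402, 0.0454]
tcp_rot: [[0.002, -0.837, -0.547], [-0.001, -0.547, 0.837], [-1.0, -0.001, -0.002]]
ft_force: [0.9, -0.9, 5.0]
finger_gap: 0.0153
```

```bash
python3 -m creep '[[-1,[0.0011,-0.0017,0.001],0],[-1,[0.0022,-0.0034,0.002],0],[-1,[0.0022,-0.0034,0.002],0]]';  python3 -m creep '[[-1,[0.0006,-0.0008,0],0],[-1,[0.0006,-0.0008,0],0]]';python3 -m creep '[[-1,[0.0006,-0.0008,0],0],[-1,[0.0006,-0.0008,0],0]]'
```

```text
time_s: 13.3
tcp_pos: [0.5232, -0.3409, 0.0454]
tcp_rot: [[-0.003, -0.836, -0.548], [0.003, -0.549, 0.836], [-1.0, 0.0, 0.004]]
ft_force: [-3.5, 6.6, 0.4]
finger_gap: 0.0155
time_s: 13.5
tcp_pos: [0.5235, -0.341, 0.0452]
tcp_rot: [[-0.003, -0.836, -0.549], [0.004, -0.549, 0.836], [-1.0, 0.001, 0.005]]
ft_force: [-4.2, 9.1, 1.7]
finger_gap: 0.0153
time_s: 13.7
tcp_pos: [0.5238, -0.3413, 0.045]
tcp_rot: [[-0.004, -0.836, -0.549], [0.005, -0.549, 0.836], [-1.0, 0.001, 0.006]]
ft_force: [-4.0, 9.0, 2.9]
finger_gap: 0.0158
```

```bash
python3 -m creep '[[-1,[-0.0006,0.0009,0],0],[-1,[-0.0006,0.0009,0],0]]'
python3 - <<'E'
from h import *
st,p,d=save('wrist','w6.png'); a=p[60:330,130:430][:,:,::-1]; cv2.imwrite('pics/w6c.png',cv2.resize(a,None,fx=2,fy=2,interpolation=2))
E
```

```text
time_s: 13.9
tcp_pos: [0.5237, -0.3411, 0.0452]
tcp_rot: [[-0.003, -0.836, -0.549], [0.003, -0.549, 0.836], [-1.0, 0.0, 0.004]]
ft_force: [-2.0, 7.5, -0.8]
finger_gap: 0.0152
```

View pics/w6c.png

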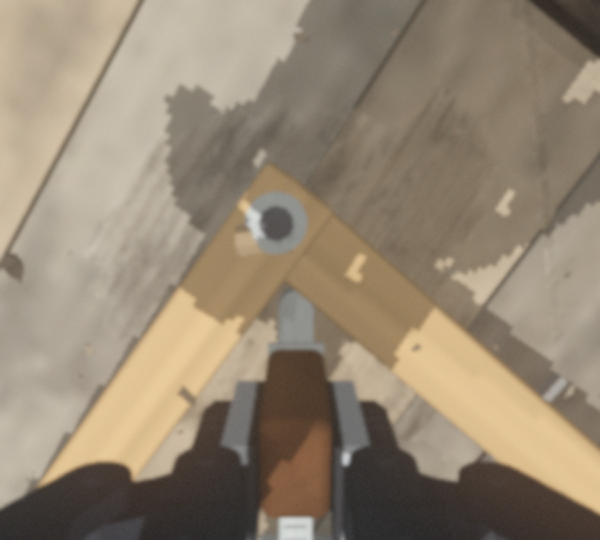

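The nose touches the right rail at (305,300) but is 2–3 mm short of the far rail on its left. I'll slide it along the right rail into the corner.

```bash
python3 -m creep '[[-1,[0.001,0.0005,0],0.003],[-1,[0.002,0.0004,0],0.006],[-1,[0.002,0.0004,0],0.006]]'; python3 -m creep '[[-1,[0.001,-0.0002,0],0.004],[-1,[0.001,-0.0002,0],0.004]]';  python3 -m creep '[[-1,[0.001,-0.0002,0],0.004],[-1,[0.001,-0.0002,0],0.004]]'
```

```text
time_s: 14.25
tcp_pos: [0.5251, -0.3413, 0.0451]
tcp_rot: [[-0.004, -0.833, -0.554], [0.003, -0.554, 0.833], [-1.0, 0.001, 0.005]]
ft_force: [-4.5, 4.5, 0.2]
finger_gap: 0.0149
time_s: 14.45
tcp_pos: [0.526, -0.3414, 0.0451]
tcp_rot: [[-0.004, -0.831, -0.557], [0.003, -0.557, 0.831], [-1.0, 0.002, 0.005]]
ft_force: [-4.4, 5.0, -0.5]
finger_gap: 0.0152
time_s: 14.65
tcp_pos: [0.5267, -0.3416, 0.045]
tcp_rot: [[-0.005, -0.828, -0.56], [0.003, -0.56, 0.828], [-1.0, 0.002, 0.005]]
ft_force: [-6.1, 5.4, 2.2]
finger_gap: 0.0154
```

```bash
python3 -m creep '[[-1,[0.001,-0.0002,0],0.003],[-1,[0.001,-0.0002,0],0.003]]'
python3 - <<'E'
from h import *
st,p,d=save('wrist','w7.png'); a=p[60:330,130:430][:,:,::-1]; cv2.imwrite('pics/w7c.png',cv2.resize(a,None,fx=2,fy=2,interpolation=2))
E
```

```text
time_s: 14.85
tcp_pos: [0.527, -0.3417, 0.0449]
tcp_rot: [[-0.006, -0.827, -0.562], [0.004, -0.562, 0.827], [-1.0, 0.003, 0.007]]
ft_force: [-8.8, 6.7, 3.6]
finger_gap: 0.0153
```

View pics/w7c.png

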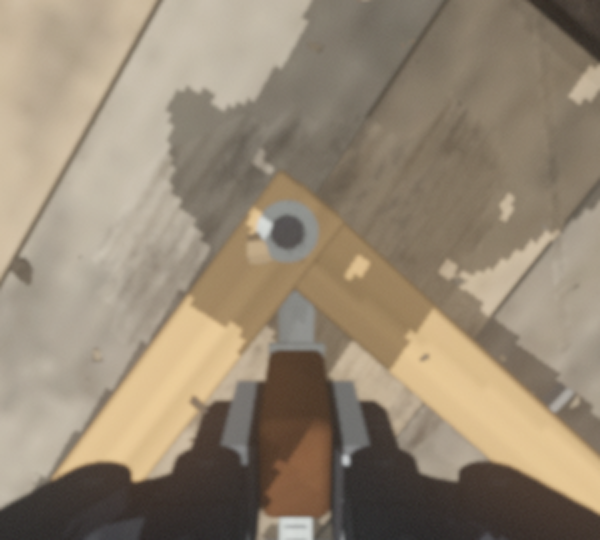

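The nose is now seated evenly in the far right corner at about 11 N, under the racking force. I'll ease off, release and look at the whole diagonal.

```bash
python3 -m creep '[[-1,[-0.0008,0.0010,0.0005],0],[-1,[-0.0008,0.0010,0.0005],0],[-0.4,[-0.0008,0.0010,0.0005],0],[-0.2,[-0.0008,0.0010,0.0005],0],[-0.2,[-0.0008,0.0010,0.0005],0]]'
python3 -m creep '[[-0.2,[0,0,0.03],0],[-0.2,[0,0,0.06],0],[-0.2,[-0.025,0.037,0.09],0],[-0.2,[-0.05,0.074,0.12],0],[-0.2,[-0.072,0.108,0.15],0],[-0.2,[-0.095,0.138,0.18],0],[-0.2,[-0.095,0.138,0.18],0],[-0.2,[-0.095,0.138,0.18],0]]'
python3 - <<'E'
from h import *
st,p,d=save('wrist','w8.png'); print(st['tcp_pos'],st['tcp_rot'].tolist() if hasattr(st['tcp_rot'],'tolist') else '')
pts=cloud(d,st,0,300,180,380,1); blocks(pts,[[.4585,-.243],[.527,-.342]])
find('wrist',['fixed_nose','sliding_nose','near_left','far_right'],st)
cv2.imwrite('pics/w8c.png',cv2.resize(p[:300,130:430][:,:,::-1],(600,600),interpolation=2))
E
```

```text
time_s: 15.4
tcp_pos: [0.5292, -0.3432, 0.0471]
tcp_rot: [[0.001, -0.827, -0.562], [-0.001, -0.562, 0.827], [-1.0, -0.001, -0.001]]
ft_force: [-0.1, 0.1, -0.5]
finger_gap: 0.0341
time_s: 16.2
tcp_pos: [0.4343, -0.2046, 0.2285]
tcp_rot: [[0.003, -0.827, -0.563], [-0.003, -0.563, 0.827], [-1.0, -0.001, -0.004]]
ft_force: [-0.5, -0.5, -0.6]
finger_gap: 0.0341
[ 0.4342811  -0.20464493  0.22846208] [[0.0034428090503503947, -0.8267290172001861, -0.5625897965525655], [-0.002756264083092964, -0.5625988388802066, 0.8267254377959757], [-0.9999902749897857, -0.0012956117696464413, -0.004215603870773001]]
395 [ 0.4584 -0.2411] [ 458.5 -240.7] [15.5 23.1] 34.70414733886719
587 [ 0.525  -0.3391] [ 525.2 -339.8] [15.4 23.8] 33.59227752685547
dist 0.11850146665270575 heading -55.78878607427753
wrist fixed_nose 0.63 [277.  203.5] [ 0.4268 -0.1922  0.008 ]
wrist near_left 0.94 [277.9 204. ] [ 0.4255 -0.1923  0.008 ]
wrist far_right 0.84 [275.4   9.6] [ 0.5405 -0.3565  0.008 ]
```

View pics/w8c.png

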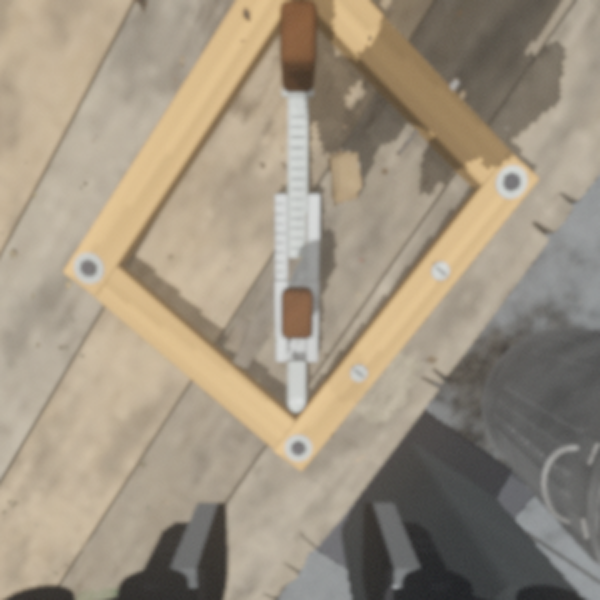

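The rule lies along the diagonal with its fixed nose at (295,410), close to the near corner. To be sure it bears there too, I'll press the stock gently toward near left.

```bash
python3 -m creep '[[-0.2,[0.012,-0.018,-0.045],0],[-0.2,[0.0242,-0.0363,-0.09],0],[-0.2,[0.0242,-0.0363,-0.135],0],[-0.2,[0.0242,-0.0363,-0.165],0],[-0.2,[0.0242,-0.0363,-0.182],0],[-0.2,[0.0242,-0.0363,-0.182],0],[-0.6,[0.0242,-0.0363,-0.182],0],[-1,[0.0242,-0.0363,-0.182],0],[-1,[0.0242,-0.0363,-0.182],0],[-1,[0.0242,-0.0363,-0.182],0]]' 40; python3 -m creep '[[-1,[0,0,0.0025],0],[-1,[-0.0006,0.0008,0.0025],0],[-1,[-0.0006,0.0008,0.0025],0]]'; python3 -m creep '[[-1,[-0.0006,0.0008,0],0],[-1,[-0.0006,0.0008,0],0]]'
```

```text
time_s: 17.45
tcp_pos: [0.4585, -0.2412, 0.0453]
tcp_rot: [[0.001, -0.827, -0.562], [-0.001, -0.562, 0.827], [-1.0, -0.001, -0.001]]
ft_force: [1.3, -0.1, -3.6]
finger_gap: 0.0159
time_s: 17.75
tcp_pos: [0.4582, -0.2409, 0.0479]
tcp_rot: [[0.002, -0.827, -0.562], [-0.001, -0.562, 0.827], [-1.0, -0.001, -0.002]]
ft_force: [3.5, -2.0, -3.8]
finger_gap: 0.0153
time_s: 17.95
tcp_pos: [0.4581, -0.2405, 0.048]
tcp_rot: [[0.003, -0.827, -0.562], [-0.002, -0.562, 0.827], [-1.0, -0.002, -0.003]]
ft_force: [6.4, -4.4, -4.6]
finger_gap: 0.0158
```

Both force components rise after 0.4 mm, so the stock is seated. I'll lower and release, then record reading 1 from above.

```bash
python3 -m creep '[[-1,[0.0003,-0.0004,-0.0015],0],[-1,[0.0003,-0.0004,-0.0030],0],[-1,[0.0003,-0.0004,-0.003],0],[-0.4,[0.0003,-0.0004,-0.003],0],[-0.2,[0.0003,-0.0004,-0.003],0],[-0.2,[0.0003,-0.0004,-0.003],0]]'
python3 -m creep '[[-0.2,[0,0,0.04],0],[-0.2,[0,0,0.08],0],[-0.2,[-0.012,0.018,0.13],0],[-0.2,[-0.024,0.036,0.175],0],[-0.2,[-0.024,0.036,0.184],0],[-0.2,[-0.024,0.036,0.184],0],[-0.2,[-0.024,0.036,0.184],0]]'
python3 - <<'E'
from h import *
st,p,d=save('wrist','w9.png'); print(st['tcp_pos'])
pts=cloud(d,st,0,300,180,380,1); blocks(pts,[[.4585,-.241],[.525,-.339]])
find('wrist',['fixed_nose'],st)
E
```

```text
time_s: 18.55
tcp_pos: [0.4563, -0.2397, 0.0438]
tcp_rot: [[-0.001, -0.827, -0.562], [0.0, -0.562, 0.827], [-1.0, 0.001, 0.001]]
ft_force: [-0.1, -0.7, 0.6]
finger_gap: 0.0341
time_s: 19.25
tcp_pos: [0.4325, -0.2041, 0.2269]
tcp_rot: [[-0.001, -0.828, -0.561], [0.0, -0.561, 0.828], [-1.0, 0.001, 0.001]]
ft_force: [-0.9, -0.8, -1.4]
finger_gap: 0.0342
[ 0.43247007 -0.20413086  0.22694539]
421 [ 0.4584 -0.24  ] [ 458.3 -239.8] [15.6 23.8] 34.15550994873047
547 [ 0.5238 -0.3374] [ 524.  -337.9] [14.8 21.5] 33.558963775634766
dist 0.1173318622255071 heading -56.11145238038316
wrist fixed_nose 0.64 [275.5 199.8] [ 0.4281 -0.194   0.008 ]
wrist fixed_nose 0.47 [194.3 126.8] [ 0.5482 -0.2118  0.008 ]
```

```bash
python3 -m creep '[[-0.2,[0.025,-0.037,-0.02],0],[-0.2,[0.05,-0.074,-0.04],0],[-0.2,[0.075,-0.11,-0.06],0],[-0.2,[0.0925,-0.1348,-0.1],0],[-0.2,[0.0925,-0.1348,-0.14],0],[-0.2,[0.0925,-0.1348,-0.172],0],[-0.2,[0.0925,-0.1348,-0.181],0],[-0.2,[0.0925,-0.1348,-0.181],0],[-0.6,[0.0925,-0.1348,-0.181],0],[-1,[0.0925,-0.1348,-0.181],0],[-1,[0.0925,-0.1348,-0.181],0],[-1,[0.0925,-0.1348,-0.181],0]]' 40; python3 -m creep '[[-1,[0,0,0.0005],0],[-1,[-0.0034,0.005,0.0005],0],[-1,[-0.0067,0.0099,0.0005],0],[-1,[-0.01,0.0149,0.0005],0],[-1,[-0.0134,0.0199,0.0005],0],[-1,[-0.0168,0.0248,0.0005],0],[-1,[-0.0202,0.0298,0.0005],0],[-1,[-0.0219,0.0323,0.0005],0],[-1,[-0.0219,0.0323,0.0005],0]]'; python3 -m creep '[[-1,[-0.0006,0.0008,0],0],[-1,[-0.0011,0.0016,0],0],[-1,[-0.0011,0.0016,0],0]]'
```

```text
time_s: 20.55
tcp_pos: [0.5262, -0.3392, 0.0487]
tcp_rot: [[0.002, -0.827, -0.562], [-0.001, -0.562, 0.827], [-1.0, -0.001, -0.002]]
ft_force: [-0.7, -0.7, 3.7]
finger_gap: 0.0153
time_s: 21.45
tcp_pos: [0.5038, -0.306, 0.0486]
tcp_rot: [[0.001, -0.827, -0.562], [-0.001, -0.562, 0.827], [-1.0, -0.0, -0.001]]
ft_force: [-1.2, 0.4, 8.0]
finger_gap: 0.0153
time_s: 21.75
tcp_pos: [0.503, -0.3047, 0.0486]
tcp_rot: [[0.002, -0.827, -0.562], [-0.001, -0.562, 0.827], [-1.0, -0.001, -0.002]]
ft_force: [-0.3, -0.6, 7.2]
finger_gap: 0.0153
```

```bash
python3 -m creep '[[-1,[-0.0006,0.0008,0],0],[-1,[-0.0006,0.0008,0],0]]'; python3 -m creep '[[-1,[-0.0006,0.0008,0],0],[-1,[-0.0006,0.0008,0],0]]'; python3 -m creep '[[-1,[-0.0006,0.0008,0],0],[-1,[-0.0006,0.0008,0],0]]'
```

```text
time_s: 21.95
tcp_pos: [0.5025, -0.3041, 0.0487]
tcp_rot: [[0.002, -0.827, -0.562], [-0.001, -0.562, 0.827], [-1.0, -0.001, -0.002]]
ft_force: [-0.7, -1.2, 7.3]
finger_gap: 0.0151
time_s: 22.15
tcp_pos: [0.5023, -0.3039, 0.0487]
tcp_rot: [[0.003, -0.827, -0.562], [-0.002, -0.562, 0.827], [-1.0, -0.001, -0.003]]
ft_force: [3.1, -4.8, 5.8]
finger_gap: 0.0153
time_s: 22.35
tcp_pos: [0.502, -0.3036, 0.0487]
tcp_rot: [[0.004, -0.828, -0.561], [-0.003, -0.561, 0.827], [-1.0, -0.001, -0.004]]
ft_force: [4.7, -5.8, 4.8]
finger_gap: 0.0152
```

Reading 1 is about 42.5 mm: TCP travel to the shut stop was 42.5 and the first pull gave 42.6. Now regrip the stock, lift and carry to diagonal 2.

```bash
python3 -m creep '[[-1,[0.0006,-0.001,0],0],[-0.4,[0.0006,-0.001,0],0],[-0.2,[0.0006,-0.001,0],0],[-0.2,[0.0006,-0.001,0.03],0],[-0.2,[0,0,0.06],0],[-0.2,[-0.022,0.032,0.06],0],[-0.2,[-0.0445,0.064,0.045],0],[-0.2,[-0.0445,0.064,0.015],0],[-0.2,[-0.0445,0.064,-0.004],0],[-0.2,[-0.0445,0.064,-0.004],0],[-0.6,[-0.0445,0.064,-0.004],0],[-1,[-0.0445,0.064,-0.004],0]]' 80; python3 -m creep '[[-1,[0,0,0],0],[-1,[0,0,0],0],[-1,[0,0,0],0],[-1,[0.001,-0.0015,0.003],0],[-1,[0.001,-0.0015,0.02],0],[-1,[0.001,-0.0015,0.04],0],[-1,[0.001,-0.0015,0.06],0],[-1,[0.001,-0.0015,0.06],0]]'
python3 - <<'E'
import numpy as np
# racked estimate: frame axes, s=-9..-11
u=np.array([.9983,-.0573]);w=np.array([.0573,.9983])
nr=np.array([.4179,-.3444]);fl=np.array([.5453,-.2117]); v=fl-nr;print(np.linalg.norm(v),np.arctan2(v[1],v[0]))
ax=v/np.linalg.norm(v);print('TCP',nr+ax*.055, 'and 10mm in',nr+ax*.065)
E
```

```text
time_s: 23.55
tcp_pos: [0.4569, -0.2384, 0.0444]
tcp_rot: [[0.001, -0.827, -0.562], [-0.0, -0.562, 0.827], [-1.0, -0.001, -0.001]]
ft_force: [1.1, 0.7, -4.4]
finger_gap: 0.0145
time_s: 24.35
tcp_pos: [0.4582, -0.2407, 0.1059]
tcp_rot: [[0.003, -0.827, -0.562], [-0.002, -0.562, 0.827], [-1.0, -0.001, -0.003]]
ft_force: [1.0, -0.2, -4.4]
finger_gap: 0.0148
0.18395665250270238 0.8057721220270877
TCP [ 0.4559905  -0.30472489] and 10mm in [ 0.46291604 -0.29751124]
```

```bash
python3 -m creep '[[-1,[0,-0.006,0],0.148],[-1,[0,-0.012,0],0.296],[-1,[0,-0.018,0],0.444],[-1,[0,-0.024,0],0.592],[-1,[0,-0.030,0],0.74],[-1,[0,-0.036,0],0.888],[-1,[0,-0.042,0],1.036],[-1,[0,-0.048,0],1.184],[-1,[0,-0.054,0],1.332],[-1,[0,-0.060,0],1.48],[-1,[0,-0.062,0],1.628],[-1,[0,-0.062,0],1.776]]'
python3 -m creep '[[-1,[0,0,0],0.005],[-1,[0,0,0],0.005]]'
python3 - <<'E'
from h import *
st,p,d=save('wrist','w10.png'); T=np.array(st['tcp_pos']);print(T,st['joints'][6]); R=np.array(st['tcp_rot']).reshape(3,3); ax=-R[:2,2]; n=np.array([-ax[1],ax[0]])
find('wrist',['near_right','far_left','far_right','near_left'],st)
pts=cloud(d,st,0,330,200,360,2); t=pts[abs(pts[:,2]-.125)<.008]; q=t[:,:2]-T[:2]; L=q@ax; k=abs(L-.079)<.02
r=cv2.minAreaRect((np.c_[L[k],(q@n)[k]]*1000).astype(np.float32)); print('tongue block',r)
c=cloud(d,st,60,250,280,460,2); Lc=(c[:,:2]-T[:2])@ax*1000; Wc=(c[:,:2]-T[:2])@n*1000
k=(c[:,2]>.008)&(c[:,2]<.03)&(Wc<-8)&(Wc>-40)&(Lc>-20)&(Lc<60); print('chip?',k.sum(),np.round(np.c_[Lc,Wc,c[:,2]*1000][k].min(0)) if k.any() else '',np.round(np.c_[Lc,Wc,c[:,2]*1000][k].max(0)) if k.any() else '')
print('heading',np.arctan2(ax[1],ax[0]))
E
```

```text
time_s: 25.55
tcp_pos: [0.4561, -0.3021, 0.1021]
tcp_rot: [[-0.002, 0.722, -0.692], [0.001, -0.692, -0.722], [-1.0, -0.002, 0.001]]
ft_force: [0.2, 0.1, -4.9]
finger_gap: 0.0148
time_s: 25.75
tcp_pos: [0.4565, -0.3017, 0.1027]
tcp_rot: [[-0.001, 0.719, -0.695], [0.001, -0.695, -0.719], [-1.0, -0.002, 0.0]]
ft_force: [-0.6, 0.2, -5.0]
finger_gap: 0.0147
[ 0.45654926 -0.30169467  0.10266308] -0.404502495782933
wrist far_right 0.73 [406.3 201.6] [ 0.5377 -0.3578  0.008 ]
wrist near_left 0.86 [144.6 144.1] [ 0.4279 -0.1929  0.008 ]
tongue block ((80.14395141601562, -0.08605766296386719), (15.679250717163086, 24.01432991027832), 88.9851303100586)
chip? 121 [ -2. -33.   9.] [ 14. -15.  18.]
heading 0.8024667653586106
```

The chip is 3 mm clear of the stock, and the offsets fit. Lowering, then seating in the near right corner.

```bash
python3 -m creep '[[-1,[0,0,-0.02],0],[-1,[0,0,-0.04],0],[-1,[0,0,-0.05],0],[-1,[0,0,-0.056],0],[-1,[0,0,-0.056],0],[-1,[0,0,-0.056],0]]'; python3 -m creep '[[-1,[-0.001,-0.0015,0],0],[-1,[-0.002,-0.003,0],0],[-1,[-0.003,-0.004,0],0],[-1,[-0.003,-0.004,0],0]]'; python3 -m creep '[[-1,[-0.0007,-0.0008,0],0],[-1,[-0.0007,-0.0008,0],0]]'
```

```text
time_s: 26.6
tcp_pos: [0.4576, -0.302, 0.0483]
tcp_rot: [[0.001, 0.722, -0.692], [-0.0, -0.692, -0.722], [-1.0, 0.001, -0.0]]
ft_force: [0.4, -0.2, -5.2]
finger_gap: 0.0146
time_s: 27.0
tcp_pos: [0.4558, -0.3056, 0.0484]
tcp_rot: [[0.003, 0.723, -0.691], [-0.0, -0.691, -0.723], [-1.0, 0.002, -0.002]]
ft_force: [5.4, 1.8, -4.5]
finger_gap: 0.0146
time_s: 27.2
tcp_pos: [0.4556, -0.306, 0.0485]
tcp_rot: [[0.004, 0.723, -0.691], [-0.0, -0.691, -0.723], [-1.0, 0.003, -0.003]]
ft_force: [6.2, 2.1, -4.8]
finger_gap: 0.0147
```

```bash
python3 -m creep '[[-1,[0.0005,-0.001,0],0],[-1,[0.0005,-0.001,0],0]]'; python3 -m creep '[[-1,[0,-0.001,0],0],[-1,[0,-0.001,0],0]]'; python3 -m creep '[[-1,[0,-0.001,0],0],[-1,[0,-0.001,0],0]]'
```

```text
time_s: 27.4
tcp_pos: [0.4558, -0.3067, 0.0484]
tcp_rot: [[0.003, 0.723, -0.691], [0.001, -0.691, -0.723], [-1.0, 0.002, -0.002]]
ft_force: [5.2, 4.5, -3.1]
finger_gap: 0.0148
time_s: 27.6
tcp_pos: [0.4559, -0.3069, 0.0484]
tcp_rot: [[0.003, 0.723, -0.691], [0.002, -0.691, -0.723], [-1.0, 0.001, -0.003]]
ft_force: [4.5, 6.5, -2.5]
finger_gap: 0.0144
time_s: 27.8
tcp_pos: [0.456, -0.3071, 0.0484]
tcp_rot: [[0.003, 0.723, -0.69], [0.002, -0.69, -0.723], [-1.0, 0.0, -0.004]]
ft_force: [4.7, 10.0, -0.2]
finger_gap: 0.0146
```

```bash
python3 -m creep '[[-1,[0.0003,0.001,-0.002],0],[-1,[0.0005,0.0013,-0.004],0],[-1,[0.0005,0.0013,-0.004],0],[-0.4,[0.0005,0.0013,-0.004],0],[-0.2,[0.0005,0.0013,-0.004],0],[-0.2,[0.0005,0.0013,-0.004],0]]'; python3 -m creep '[[-0.2,[0,0,0.03],0],[-0.2,[0,0,0.06],0],[-0.2,[0.028,0.029,0.06],0],[-0.2,[0.0552,0.0575,0.06],0],[-0.2,[0.0552,0.0575,0.06],0],[-0.2,[0.0552,0.0575,0.06],0]]'
python3 - <<'E'
from h import *
st,p,d=save('wrist','w11.png'); T=np.array(st['tcp_pos']);print(T)
pts=cloud(d,st,0,350,200,360,2); t=pts[(pts[:,2]>.052)&(pts[:,2]<.07)]; t=t[np.linalg.norm(t[:,:2]-T[:2],axis=1)<.025]
print(len(t),np.round(cv2.minAreaRect((t[:,:2]*1000).astype(np.float32))[0],1))
find('wrist',['far_left'],st)
E
```

```text
time_s: 28.4
tcp_pos: [0.4545, -0.309, 0.044]
tcp_rot: [[0.0, 0.722, -0.692], [-0.001, -0.692, -0.722], [-1.0, 0.001, 0.0]]
ft_force: [0.0, -0.2, -0.6]
finger_gap: 0.0341
time_s: 29.0
tcp_pos: [0.5101, -0.2503, 0.1037]
tcp_rot: [[0.0, 0.723, -0.69], [-0.0, -0.69, -0.723], [-1.0, 0.0, -0.0]]
ft_force: [0.1, -0.1, -0.5]
finger_gap: 0.034
[ 0.51014854 -0.25026592  0.10372247]
253 [ 512.5 -248.2]
wrist far_left 0.56 [274.1 149. ] [ 0.5463 -0.2086  0.008 ]
```

```bash
python3 -m creep '[[-0.2,[0.0024,0.002,-0.025],0],[-0.2,[0.0024,0.002,-0.05],0],[-0.2,[0.0024,0.002,-0.057],0],[-0.2,[0.0024,0.002,-0.057],0],[-0.6,[0.0024,0.002,-0.057],0],[-1,[0.0024,0.002,-0.057],0],[-1,[0.0024,0.002,-0.057],0],[-1,[0.0024,0.002,-0.057],0]]' 40;  python3 -m creep '[[-1,[0,0,0.0015],0],[-1,[0.0035,0.0036,0.0015],0],[-1,[0.007,0.0073,0.0015],0],[-1,[0.0105,0.0109,0.0015],0],[-1,[0.0138,0.0145,0.0015],0],[-1,[0.0152,0.0159,0.0015],0],[-1,[0.0152,0.0159,0.0015],0]]';  python3 -m creep '[[-1,[0.001,0.001,0],0],[-1,[0.002,0.0021,0],0],[-1,[0.002,0.0021,0],0]]'
```

```text
time_s: 29.9
tcp_pos: [0.5126, -0.2492, 0.0476]
tcp_rot: [[0.001, 0.722, -0.692], [-0.001, -0.692, -0.722], [-1.0, 0.001, -0.0]]
ft_force: [-2.2, 0.6, 6.5]
finger_gap: 0.015
time_s: 30.6
tcp_pos: [0.5278, -0.2322, 0.0481]
tcp_rot: [[0.0, 0.723, -0.691], [0.001, -0.691, -0.723], [-1.0, -0.0, -0.001]]
ft_force: [0.3, 0.6, -3.0]
finger_gap: 0.0151
time_s: 30.9
tcp_pos: [0.5293, -0.2308, 0.0481]
tcp_rot: [[-0.0, 0.722, -0.692], [0.0, -0.692, -0.722], [-1.0, -0.0, 0.0]]
ft_force: [0.5, 0.1, -2.8]
finger_gap: 0.0151
```

```bash
python3 -m creep '[[-1,[0.0007,0.0007,0],0],[-1,[0.0014,0.0014,0],0],[-1,[0.0014,0.0014,0],0]]'; python3 -m creep '[[-1,[0.0007,0.0007,0],0],[-1,[0.0007,0.0007,0],0]]'; python3 -m creep '[[-1,[0.0007,0.0007,0],0],[-1,[0.0007,0.0007,0],0]]'
```

```text
time_s: 31.2
tcp_pos: [0.5308, -0.2293, 0.0481]
tcp_rot: [[-0.0, 0.722, -0.692], [0.0, -0.692, -0.722], [-1.0, -0.0, -0.0]]
ft_force: [0.1, -0.4, -3.7]
finger_gap: 0.0152
time_s: 31.4
tcp_pos: [0.5314, -0.2287, 0.0481]
tcp_rot: [[-0.0, 0.722, -0.692], [0.0, -0.692, -0.722], [-1.0, -0.0, 0.0]]
ft_force: [-0.9, 0.2, -3.2]
finger_gap: 0.0153
time_s: 31.6
tcp_pos: [0.5316, -0.2283, 0.0479]
tcp_rot: [[-0.001, 0.722, -0.692], [-0.0, -0.692, -0.722], [-1.0, -0.001, 0.001]]
ft_force: [-3.9, -2.0, -3.3]
finger_gap: 0.0152
```

```bash
python3 -m creep '[[-1,[0.0005,0.001,0],0],[-1,[0.0005,0.001,0],0]]'; python3 -m creep '[[-1,[0,0.0008,0],0],[-1,[0,0.0008,0],0]]'
```

```text
time_s: 31.8
tcp_pos: [0.5318, -0.2275, 0.0478]
tcp_rot: [[-0.002, 0.722, -0.692], [-0.0, -0.692, -0.722], [-1.0, -0.001, 0.001]]
ft_force: [-5.2, -1.8, -2.9]
finger_gap: 0.0151
time_s: 32.0
tcp_pos: [0.5318, -0.2268, 0.0478]
tcp_rot: [[-0.002, 0.722, -0.692], [-0.001, -0.692, -0.722], [-1.0, -0.001, 0.001]]
ft_force: [-4.3, -2.3, -3.3]
finger_gap: 0.0153
```

```bash
python3 -m creep '[[-1,[0,0.0008,0],0.004],[-1,[0,0.0008,0],0.004]]'; python3 -m creep '[[-1,[0,0.0008,0],0.004],[-1,[0,0.0008,0],0.004]]'; python3 -m creep '[[-1,[0,0.0008,0],0.004],[-1,[0,0.0008,0],0.004]]'
```

```text
time_s: 32.2
tcp_pos: [0.5318, -0.2263, 0.0478]
tcp_rot: [[-0.001, 0.724, -0.689], [-0.001, -0.689, -0.724], [-1.0, -0.0, 0.001]]
ft_force: [-3.8, -3.3, -3.3]
finger_gap: 0.0153
time_s: 32.4
tcp_pos: [0.5318, -0.2262, 0.0479]
tcp_rot: [[-0.001, 0.727, -0.687], [-0.002, -0.687, -0.727], [-1.0, 0.0, 0.002]]
ft_force: [-2.9, -6.1, -4.2]
finger_gap: 0.0153
time_s: 32.6
tcp_pos: [0.5319, -0.2261, 0.0479]
tcp_rot: [[-0.001, 0.729, -0.684], [-0.002, -0.684, -0.729], [-1.0, 0.001, 0.002]]
ft_force: [-2.6, -7.3, -5.0]
finger_gap: 0.0153
```

Seated on both faces. Reading 2 is about 30.1 mm against 42.5. I'll confirm the fixed end bears, as before.

```bash
python3 -m creep '[[-1,[-0.0004,-0.0012,-0.002],0],[-1,[-0.0004,-0.0012,-0.002],0],[-0.4,[-0.0004,-0.0012,-0.002],0],[-0.2,[-0.0004,-0.0012,-0.002],0],[-0.2,[-0.0004,-0.0012,-0.002],0],[-0.2,[-0.0004,-0.0012,0.03],0],[-0.2,[-0.0004,-0.0012,0.055],0],[-0.2,[-0.03,-0.032,0.055],0],[-0.2,[-0.06,-0.064,0.055],0],[-0.2,[-0.0742,-0.0805,0.055],0],[-0.2,[-0.0742,-0.0805,0.055],0],[-0.2,[-0.0742,-0.0805,0.055],0]]'
python3 - <<'E'
from h import *
st,p,d=save('wrist','w12.png'); T=np.array(st['tcp_pos']);print(T)
pts=cloud(d,st,0,400,190,370,2); blocks(pts,[[.458,-.305],[.5318,-.2261]])
E
python3 -m creep '[[-0.2,[0,0,-0.025],0],[-0.2,[0,0,-0.05],0],[-0.2,[0,0,-0.058],0],[-0.2,[0,0,-0.058],0],[-0.6,[0,0,-0.058],0],[-1,[0,0,-0.058],0],[-1,[0,0,-0.058],0],[-1,[0,0,-0.058],0],[-1,[-0.0006,-0.0006,-0.056],0],[-1,[-0.0006,-0.0006,-0.056],0]]'; python3 -m creep '[[-1,[-0.0006,-0.0008,0],0],[-1,[-0.0006,-0.0008,0],0]]'
```

```text
time_s: 33.8
tcp_pos: [0.4586, -0.3043, 0.1033]
tcp_rot: [[0.001, 0.73, -0.684], [0.0, -0.684, -0.73], [-1.0, 0.0, -0.0]]
ft_force: [0.9, -0.0, 0.5]
finger_gap: 0.0348
[ 0.45862954 -0.30433198  0.10327297]
242 [ 0.4643 -0.2969] [ 463.9 -297.4] [22.2 14.6] 46.57791519165039
403 [ 0.5311 -0.2263] [ 531.4 -226.1] [23.9 15.7] 45.73871612548828
dist 0.09723547827504299 heading 46.630821876254856
time_s: 34.85
tcp_pos: [0.4571, -0.3053, 0.047]
tcp_rot: [[-0.001, 0.73, -0.684], [-0.0, -0.684, -0.73], [-1.0, -0.001, 0.001]]
ft_force: [-0.1, 0.1, -4.5]
finger_gap: 0.0153
time_s: 35.05
tcp_pos: [0.4566, -0.3059, 0.0467]
tcp_rot: [[-0.001, 0.73, -0.683], [0.0, -0.683, -0.73], [-1.0, -0.001, 0.0]]
ft_force: [0.9, -0.1, -4.5]
finger_gap: 0.0151
```

The check caught a fault: the block distance gives only about 20.5 mm, because my upward pull dragged the stock some 9 mm off its corner. I'll push it back in and redo the pull.

```bash
python3 -m creep '[[-1,[-0.0017,-0.0018,0],0],[-1,[-0.0034,-0.0036,0],0],[-1,[-0.0044,-0.0047,0],0],[-1,[-0.0044,-0.0047,0],0]]'; python3 -m creep '[[-1,[-0.0008,-0.0008,0],0],[-1,[-0.0014,-0.0014,0],0],[-1,[-0.0014,-0.0014,0],0]]'; python3 -m creep '[[-1,[-0.0007,-0.0007,0],0],[-1,[-0.0007,-0.0007,0],0]]'
```

```text
time_s: 35.45
tcp_pos: [0.4536, -0.3093, 0.0472]
tcp_rot: [[0.001, 0.731, -0.683], [0.001, -0.683, -0.731], [-1.0, -0.0, -0.002]]
ft_force: [3.0, 4.6, -4.7]
finger_gap: 0.015
time_s: 35.75
tcp_pos: [0.4533, -0.3095, 0.0474]
tcp_rot: [[0.003, 0.732, -0.682], [0.002, -0.682, -0.732], [-1.0, 0.0, -0.004]]
ft_force: [4.6, 8.6, -3.4]
finger_gap: 0.0149
time_s: 35.95
tcp_pos: [0.4532, -0.3096, 0.0475]
tcp_rot: [[0.003, 0.732, -0.681], [0.003, -0.681, -0.732], [-1.0, 0.001, -0.004]]
ft_force: [7.1, 9.8, -3.3]
finger_gap: 0.0152
```

```bash
python3 -m creep '[[-1,[0.001,0.0014,-0.002],0],[-1,[0.0012,0.0016,-0.0035],0],[-1,[0.0012,0.0016,-0.0035],0],[-0.4,[0.0012,0.0016,-0.0035],0],[-0.2,[0.0012,0.0016,-0.0035],0],[-0.2,[0.0012,0.0016,-0.0035],0],[-0.2,[0.0012,0.0016,0.03],0],[-0.2,[0.0012,0.0016,0.055],0],[-0.2,[0.0012,0.0016,0.085],0],[-0.2,[0.0012,0.0016,0.085],0]]'
python3 - <<'E'
from h import *
st,p,d=save('wrist','w13.png'); T=np.array(st['tcp_pos']);print(T)
pts=cloud(d,st,0,400,190,370,2); blocks(pts,[[.460,-.3015],[.530,-.228]])
E
```

```text
time_s: 36.95
tcp_pos: [0.4539, -0.3123, 0.1361]
tcp_rot: [[0.005, 0.73, -0.683], [-0.004, -0.683, -0.73], [-1.0, 0.006, -0.0]]
ft_force: [1.3, 0.3, 0.5]
finger_gap: 0.0344
[ 0.45389365 -0.31234421  0.13607557]
185 [ 0.4587 -0.3025] [ 458.4 -303.4] [23.4 15.7] 46.72616195678711
269 [ 0.5262 -0.2322] [ 526.5 -232.3] [23. 15.] 45.98649978637695
dist 0.09748238802280289 heading 46.16250902447769
```

```bash
python3 -m creep '[[-0.2,[0.03,0.034,-0.01],0],[-0.2,[0.06,0.066,-0.02],0],[-0.2,[0.0725,0.080,-0.05],0],[-0.2,[0.0725,0.080,-0.075],0],[-0.2,[0.0725,0.080,-0.091],0],[-0.2,[0.0725,0.080,-0.091],0],[-0.6,[0.0725,0.080,-0.091],0],[-1,[0.0725,0.080,-0.091],0],[-1,[0.0725,0.080,-0.091],0],[-1,[0.0725,0.080,-0.091],0]]' 40;  python3 -m creep '[[-1,[0.0015,0.0016,0],0],[-1,[0.003,0.0032,0],0],[-1,[0.0034,0.0036,0],0],[-1,[0.0034,0.0036,0],0]]';  python3 -m creep '[[-1,[0.0007,0.0008,0],0],[-1,[0.0014,0.0016,0],0],[-1,[0.0014,0.0016,0],0]]'
```

```text
time_s: 38.0
tcp_pos: [0.5245, -0.2315, 0.0418]
tcp_rot: [[0.001, 0.73, -0.684], [-0.001, -0.684, -0.73], [-1.0, 0.001, 0.0]]
ft_force: [0.7, -1.0, -2.3]
finger_gap: 0.0156
time_s: 38.4
tcp_pos: [0.5286, -0.2272, 0.0417]
tcp_rot: [[0.001, 0.731, -0.683], [-0.0, -0.683, -0.731], [-1.0, 0.001, -0.001]]
ft_force: [1.0, -0.8, 3.9]
finger_gap: 0.0152
time_s: 38.7
tcp_pos: [0.5291, -0.2267, 0.0415]
tcp_rot: [[-0.0, 0.73, -0.684], [-0.001, -0.684, -0.73], [-1.0, 0.001, 0.001]]
ft_force: [-1.4, -3.5, 6.6]
finger_gap: 0.0151
```

```bash
python3 -m creep '[[-1,[0.0009,0.0002,0],0],[-1,[0.0009,0.0002,0],0]]'; python3 -m creep '[[-1,[0.0009,0.0002,0],0],[-1,[0.0009,0.0002,0],0]]'; python3 -m creep '[[-1,[0.0009,0,0],0],[-1,[0.0009,0,0],0]]'
```

```text
time_s: 38.9
tcp_pos: [0.5294, -0.2266, 0.0414]
tcp_rot: [[-0.001, 0.73, -0.684], [-0.001, -0.684, -0.73], [-1.0, -0.0, 0.002]]
ft_force: [-3.1, -3.0, 7.2]
finger_gap: 0.0152
time_s: 39.1
tcp_pos: [0.5297, -0.2266, 0.0412]
tcp_rot: [[-0.003, 0.729, -0.684], [-0.001, -0.684, -0.729], [-1.0, -0.001, 0.003]]
ft_force: [-6.0, -3.6, 9.1]
finger_gap: 0.0156
time_s: 39.3
tcp_pos: [0.5301, -0.2265, 0.0411]
tcp_rot: [[-0.004, 0.729, -0.684], [-0.001, -0.684, -0.729], [-1.0, -0.002, 0.003]]
ft_force: [-6.5, -1.9, 10.1]
finger_gap: 0.0153
```

```bash
python3 -m creep '[[-1,[-0.0015,-0.0004,0.002],0],[-1,[-0.0015,-0.0004,0.002],0],[-0.4,[-0.0015,-0.0004,0.002],0],[-0.2,[-0.0015,-0.0004,0.002],0],[-0.2,[-0.0015,-0.0004,0.03],0],[-0.2,[-0.002,-0.002,0.06],0],[-0.2,[-0.03,-0.032,0.09],0],[-0.2,[-0.06,-0.064,0.12],0],[-0.2,[-0.073,-0.078,0.14],0],[-0.2,[-0.073,-0.078,0.14],0],[-0.2,[-0.073,-0.078,0.14],0]]'
python3 - <<'E'
from h import *
st,p,d=save('wrist','w14.png'); T=np.array(st['tcp_pos']);print(T)
pts=cloud(d,st,0,400,190,370,1); blocks(pts,[[.459,-.303],[.530,-.227]])
find('wrist',['near_right','fixed_nose','far_left','sliding_nose'],st)
cv2.imwrite('pics/w14c.png',cv2.resize(p[:340,130:430][:,:,::-1],(528,600),interpolation=2))
E
```

```text
time_s: 40.4
tcp_pos: [0.4593, -0.3029, 0.1813]
tcp_rot: [[0.001, 0.73, -0.683], [-0.0, -0.683, -0.73], [-1.0, 0.001, -0.001]]
ft_force: [-0.1, 0.8, -0.4]
finger_gap: 0.0341
[ 0.45932128 -0.30292972  0.18131054]
507 [ 0.4583 -0.3023] [ 457.7 -302.7] [23.3 15.7] 47.141845703125
693 [ 0.53   -0.2258] [ 530.1 -225.5] [24.  15.5] 47.44432830810547
dist 0.10484446108900382 heading 46.79558989321026
wrist near_right 0.9 [277.2 249.6] [ 0.4222 -0.3422  0.008 ]
wrist near_right 0.35 [275.4  61.5] [ 0.5459 -0.2076  0.008 ]
wrist fixed_nose 0.64 [275.9 251. ] [ 0.4201 -0.3424  0.008 ]
wrist far_left 0.56 [278.3  61. ] [ 0.5482 -0.2091  0.008 ]
wrist sliding_nose 0.67 [274.8  60.9] [ 0.5459 -0.2068  0.008 ]
```

View pics/w14c.png

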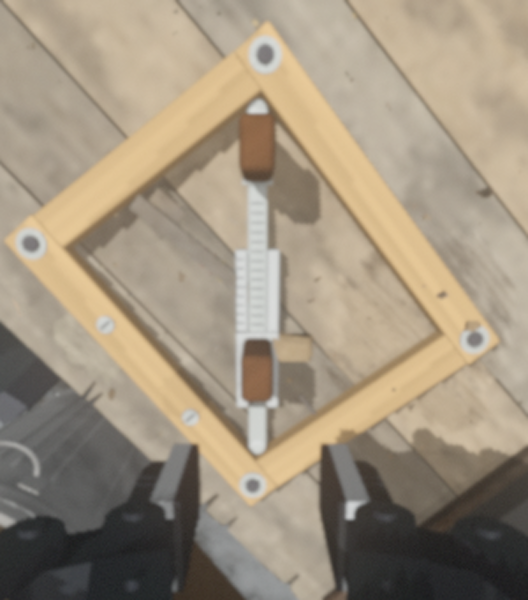

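All four pins show, at (31,243), (265,54), (474,339) and (253,486). The rule is seated at (257,452) and (257,103), with reading 2 near 28 mm. Next I'll compute the rail shift from the pins and place the rail pinch.

```bash
cat >> h.py <<'E'
def rack(P):
    nl,nr,fl,fr=P; print(np.round(P,4).tolist(),[round(np.linalg.norm(a)*1000,1) for a in(nl-nr,fl-fr,fl-nl,fr-nr,fr-nl,fl-nr)])
    w=(nl-nr)/np.linalg.norm(nl-nr); print('yaw',np.arctan2(-w[0],w[1]),'shift',(fl-nl)@w*1000,(fr-nr)@w*1000, 'diag', (np.sum((fl-nr)**2)-np.sum((fr-nl)**2))/(4*.182)*1000)
    return w
E
python3 - <<'E'
from h import *
st=arm.sense(); g=cv2.imread('pics/w14.png',0)
P=[]
for x,y in [(31,243),(253,486),(265,54),(474,339)]:
    c,r=130+x*300/528,y*340/600
    w=g[int(r)-7:int(r)+8,int(c)-7:int(c)+8].astype(float); k=np.clip(w.min()+40-w,0,None); yy,xx=np.mgrid[-7:8,-7:8]
    P.append(at_z('wrist',(int(c)+(k*xx).sum()/k.sum(),int(r)+(k*yy).sum()/k.sum()),.018,st)[:2])
w=rack(P); fl,fr=P[2],P[3]; 
for q in(95,110,125): print(q,np.round(fl+(fr-fl)*q/182,4))
E
```

```text
[[0.4122, -0.1737], [0.4026, -0.3557], [0.5632, -0.1933], [0.5534, -0.3745]] [np.float64(182.2), np.float64(181.5), np.float64(152.2), np.float64(152.0), np.float64(245.5), np.float64(228.3)]
yaw -0.052734677769670786 shift -11.608295565605482 -10.842662212809243 diag -11.149454213821079
95 [ 0.5581 -0.2879]
110 [ 0.5573 -0.3028]
125 [ 0.5565 -0.3177]
```

```bash
python3 -m creep '[[0,[0.02,0,0],0.14],[0,[0.04,0,0],0.28],[0,[0.06,0,0],0.42],[0,[0.08,0,-0.03],0.56],[0,[0.098,0,-0.06],0.70],[0,[0.098,0,-0.095],0.70],[0,[0.098,0,-0.125],0.70],[0,[0.098,0,-0.145],0.70],[0,[0.098,0,-0.145],0.70],[0,[0.098,0,-0.145],0.70]]'
```

```text
time_s: 41.65
tcp_pos: [0.5572, -0.3026, 0.0361]
tcp_rot: [[-0.0, 0.999, -0.051], [0.001, -0.051, -0.999], [-1.0, -0.0, -0.001]]
ft_force: [0.5, -0.8, -0.8]
finger_gap: 0.0427
```

```bash
python3 -m creep '[[0,[0,0,-0.01],0],[0,[0,0,-0.017],0],[0,[0,0,-0.018],0],[0,[0,0,-0.018],0],[-0.4,[0,0,-0.018],0],[-0.8,[0,0,-0.018],0],[-1,[0,0,-0.018],0],[-1,[0,0,-0.018],0],[-1,[0,0,-0.018],0]]' 60
```

```text
time_s: 42.55
tcp_pos: [0.5577, -0.3035, 0.0187]
tcp_rot: [[0.002, 0.999, -0.052], [-0.001, -0.052, -0.999], [-1.0, 0.002, 0.0]]
ft_force: [2.6, -0.1, 2.2]
finger_gap: 0.0203
```

```bash
python3 -m creep '[[-1,[0.0003,0.003,0],0],[-1,[0.0005,0.006,0],0],[-1,[0.0008,0.0085,0],0],[-1,[0.001,0.0105,0],0],[-1,[0.001,0.0105,0],0],[-1,[0.001,0.0105,0],0]]'
python3 - <<'E'
from h import *
st,p,d=save('wrist','w15.png'); print(arm.sense()['tcp_pos'])
find('wrist',['far_left','far_right'],st)
E
```

```text
time_s: 43.15
tcp_pos: [0.5583, -0.2967, 0.0189]
tcp_rot: [[0.002, 0.999, -0.054], [-0.005, -0.054, -0.999], [-1.0, 0.002, 0.005]]
ft_force: [5.1, -10.1, 1.3]
finger_gap: 0.0203
[ 0.55831112 -0.29667685  0.01889328]
wrist far_left 0.92 [239.7  66.5] [ 0.5477 -0.2024  0.008 ]
```

```bash
python3 -m creep '[[-1,[0.0001,0.001,0],0],[-1,[0.0001,0.002,0],0],[-1,[0.0002,0.003,0],0],[-1,[0.0002,0.004,0],0],[-1,[0.0002,0.0042,0],0],[-1,[0.0002,0.0042,0],0]]'
```

```text
time_s: 43.9
tcp_pos: [0.5586, -0.2929, 0.0189]
tcp_rot: [[0.002, 0.999, -0.055], [-0.005, -0.055, -0.998], [-1.0, 0.003, 0.005]]
ft_force: [4.9, -11.5, 0.5]
finger_gap: 0.0202
```

```bash
python3 -m creep '[[-1,[0,0.0007,0],0],[-1,[0,0.0007,0],0],[-1,[0,-0.001,0],0],[-1,[-0.0005,-0.0022,0],0],[-1,[-0.0005,-0.0022,0],0]]'
```

```text
time_s: 44.4
tcp_pos: [0.5586, -0.2924, 0.0189]
tcp_rot: [[0.003, 0.999, -0.053], [-0.002, -0.053, -0.999], [-1.0, 0.003, 0.002]]
ft_force: [4.8, -4.4, 2.2]
finger_gap: 0.0202
```

Moved 11.1 mm. Release and measure from above, at the earlier viewing pose.

```bash
python3 -m creep '[[-1,[-0.0004,-0.001,0],0],[-0.4,[-0.0004,-0.001,0],0],[0,[-0.0004,-0.001,0],0],[0,[-0.0004,-0.001,0],0],[0,[0,-0.001,0.04],-0.14],[0,[-0.02,-0.004,0.07],-0.28],[0,[-0.04,-0.006,0.1],-0.42],[0,[-0.06,-0.008,0.13],-0.56],[-0.2,[-0.08,-0.009,0.16],-0.70],[-0.2,[-0.098,-0.01,0.165],-0.70],[-0.2,[-0.098,-0.01,0.165],-0.70],[-0.2,[-0.098,-0.01,0.165],-0.70]]'
python3 - <<'E'
from h import *
st,p,d=save('wrist','w16.png'); T=np.array(st['tcp_pos']);print(T)
pts=cloud(d,st,0,400,190,370,1); C=blocks(pts,[[.459,-.303],[.530,-.226]])
g=p.mean(axis=2)
P=[]
i=info('wrist'); f=210/np.tan(np.radians(i['vfov']/2)); 
Tm=np.eye(4);Tm[:3,:3]=np.array(st['tcp_rot']).reshape(3,3);Tm[:3,3]=T; M=np.linalg.inv(Tm@np.array(i['mount']))
for X in [(.4122,-.1737),(.4026,-.3557),(.5640,-.182),(.554,-.3635)]:
    q=M@np.r_[X,.018,1]; u=np.array([q[0],-q[1]])/-q[2]; u=u*(1+i['k1']*(u@u)); c,r=u*f+[i['cx'],i['cy']]; c0,r0=c,r
    for _ in range(4):
        ci,ri=int(round(c)),int(round(r)); w=g[ri-6:ri+7,ci-6:ci+7]; k=np.clip(w.min()+35-w,0,None); yy,xx=np.mgrid[-6:7,-6:7]; k=k*(xx**2+yy**2<40)
        c,r=ci+(k*xx).sum()/k.sum(),ri+(k*yy).sum()/k.sum()
    print(np.round([c0,r0,c,r],1)); P.append(at_z('wrist',(c,r),.018,st)[:2])
rack(P)
E
```

```text
time_s: 45.6
tcp_pos: [0.4594, -0.3008, 0.1828]
tcp_rot: [[-0.0, 0.73, -0.683], [-0.0, -0.683, -0.73], [-1.0, -0.0, 0.0]]
ft_force: [1.2, 0.3, -0.3]
finger_gap: 0.034
[ 0.45939396 -0.30080841  0.18283153]
495 [ 0.4585 -0.3018] [ 458.2 -302.6] [23.4 15.6] 46.62528610229492
685 [ 0.5309 -0.226 ] [ 530.9 -225.7] [23.8 15.6] 47.447174072265625
dist 0.10476197135469383 heading 46.32650660117778
[148.7 138.9 150.1 139.5]
[273.9 274.3 274.8 275.4]
[272.1  20.8 274.7  21.4]
[392.1 183.  394.  184.4]
[[0.4127, -0.1749], [0.4025, -0.3574], [0.5653, -0.1839], [0.5545, -0.3658]] [np.float64(182.8), np.float64(182.2), np.float64(152.8), np.float64(152.3), np.float64(237.8), np.float64(237.9)]
yaw -0.0562214250632215 shift -0.3745679222786259 0.1571067219052808 diag 0.09766844763067949
```

Pin diagonals are now 237.8 and 237.9 mm, so the frame is square. I'll open the rule again to bear on the widened second diagonal; it should read about 37 mm.

```bash
python3 -m creep '[[-0.2,[0.035,0.037,-0.03],0],[-0.2,[0.0715,0.075,-0.06],0],[-0.2,[0.0715,0.075,-0.1],0],[-0.2,[0.0715,0.075,-0.13],0],[-0.2,[0.0715,0.075,-0.139],0],[-0.2,[0.0715,0.075,-0.139],0],[-0.6,[0.0715,0.075,-0.139],0],[-1,[0.0715,0.075,-0.139],0],[-1,[0.0715,0.075,-0.139],0],[-1,[0.0715,0.075,-0.139],0]]' 40;  python3 -m creep '[[-1,[0.0004,0.002,0],0.006],[-1,[0.0008,0.004,0],0.012],[-1,[0.0012,0.006,0],0.018],[-1,[0.0014,0.007,0],0.02],[-1,[0.0014,0.007,0],0.02]]';  python3 -m creep '[[-1,[0.0002,0.0008,0],0.002],[-1,[0.0004,0.0016,0],0.004],[-1,[0.0004,0.0016,0],0.004]]'
```

```text
time_s: 46.65
tcp_pos: [0.5318, -0.2262, 0.0456]
tcp_rot: [[0.002, 0.73, -0.684], [-0.001, -0.684, -0.73], [-1.0, 0.002, -0.001]]
ft_force: [-1.2, 2.7, 7.1]
finger_gap: 0.0155
time_s: 47.15
tcp_pos: [0.5331, -0.2204, 0.0453]
tcp_rot: [[0.002, 0.743, -0.669], [-0.002, -0.669, -0.743], [-1.0, 0.003, 0.001]]
ft_force: [-2.0, -2.8, 6.2]
finger_gap: 0.0155
time_s: 47.45
tcp_pos: [0.5332, -0.2192, 0.0453]
tcp_rot: [[0.001, 0.746, -0.666], [-0.003, -0.666, -0.746], [-1.0, 0.003, 0.001]]
ft_force: [-1.6, -3.1, 6.6]
finger_gap: 0.0154
```

```bash
python3 -m creep '[[-1,[0.0004,0.0008,0],0],[-1,[0.0006,0.0016,0],0],[-1,[0.0006,0.0016,0],0]]';  python3 -m creep '[[-1,[0.0005,0.0008,0],0],[-1,[0.0005,0.0008,0],0]]';  python3 -m creep '[[-1,[0.0005,0.0008,0],0],[-1,[0.0005,0.0008,0],0]]'
```

```text
time_s: 47.75
tcp_pos: [0.5334, -0.2182, 0.0452]
tcp_rot: [[0.001, 0.746, -0.666], [-0.003, -0.666, -0.746], [-1.0, 0.003, 0.002]]
ft_force: [-2.7, -6.0, 6.8]
finger_gap: 0.0158
time_s: 47.95
tcp_pos: [0.5336, -0.2179, 0.0451]
tcp_rot: [[-0.0, 0.745, -0.667], [-0.004, -0.667, -0.745], [-1.0, 0.003, 0.003]]
ft_force: [-3.6, -6.4, 6.6]
finger_gap: 0.0154
time_s: 48.15
tcp_pos: [0.5338, -0.2172, 0.045]
tcp_rot: [[-0.001, 0.745, -0.667], [-0.004, -0.667, -0.745], [-1.0, 0.002, 0.003]]
ft_force: [-5.2, -7.4, 5.7]
finger_gap: 0.0154
```

```bash
python3 -m creep '[[-1,[-0.001,-0.0014,0.001],0],[-1,[-0.001,-0.0014,0.001],0],[-0.4,[-0.001,-0.0014,0.001],0],[-0.2,[-0.001,-0.0014,0.001],0],[-0.2,[-0.001,-0.0014,0.03],0],[-0.2,[-0.002,-0.002,0.06],0],[-0.2,[-0.03,-0.032,0.09],0],[-0.2,[-0.06,-0.064,0.12],0],[-0.2,[-0.075,-0.087,0.14],0],[-0.2,[-0.075,-0.087,0.14],0],[-0.2,[-0.075,-0.087,0.14],0]]'
cat > meas.py <<'E'
import sys; from h import *
st,p,d=save('wrist',sys.argv[1]); T=np.array(st['tcp_pos']);print(T)
pts=cloud(d,st,0,400,190,370,1); C=blocks(pts,[[.459,-.3025],[.532,-.218]])
g=p.mean(axis=2); P=[]
i=info('wrist'); f=210/np.tan(np.radians(i['vfov']/2)); 
Tm=np.eye(4);Tm[:3,:3]=np.array(st['tcp_rot']).reshape(3,3);Tm[:3,3]=T; M=np.linalg.inv(Tm@np.array(i['mount']))
for X in [(.4127,-.1749),(.4025,-.3574),(.5653,-.1839),(.5545,-.3658)]:
    q=M@np.r_[X,.018,1]; u=np.array([q[0],-q[1]])/-q[2]; u=u*(1+i['k1']*(u@u)); c,r=u*f+[i['cx'],i['cy']]
    for _ in range(4):
        ci,ri=int(round(c)),int(round(r)); w=g[ri-6:ri+7,ci-6:ci+7]; k=np.clip(w.min()+35-w,0,None); yy,xx=np.mgrid[-6:7,-6:7]; k=k*(xx**2+yy**2<40)
        c,r=ci+(k*xx).sum()/k.sum(),ri+(k*yy).sum()/k.sum()
    P.append(at_z('wrist',(c,r),.018,st)[:2])
w=rack(P); u=np.array([w[1],-w[0]]); h=(C[1]-C[0])/np.linalg.norm(C[1]-C[0])
print('fixed nose off near_right', np.round([((C[0]-h*.055)-P[1])@a*1000 for a in(u,w)],1),'want 16,16; sliding off far_left',np.round([((C[1]+h*.023)-P[2])@a*1000 for a in(u,w)],1),'want -16,-16')
E
python3 meas.py w17.png
```

```text
time_s: 49.25
tcp_pos: [0.4597, -0.3011, 0.1844]
tcp_rot: [[0.001, 0.746, -0.666], [-0.0, -0.666, -0.746], [-1.0, 0.001, -0.0]]
ft_force: [-0.2, 0.7, -1.1]
finger_gap: 0.0337
[ 0.45967629 -0.30105308  0.18438693]
492 [ 0.4584 -0.3003] [ 458. -301.] [23.4 15.8] 48.278717041015625
673 [ 0.5327 -0.217 ] [ 533.  -216.7] [23.9 14.9] 47.397369384765625
dist 0.11162483060249119 heading 48.30353476136738
[[0.4127, -0.1746], [0.4026, -0.3571], [0.5652, -0.1835], [0.5547, -0.3656]] [np.float64(182.7), np.float64(182.4), np.float64(152.7), np.float64(152.3), np.float64(238.0), np.float64(237.8)]
yaw -0.0553524510609124 shift -0.4419422444080294 -0.10196684855489452 diag -0.10716948382747159
fixed nose off near_right [18.4 16.7] want 16,16; sliding off far_left [-16.2 -17.2] want -16,-16
```

Still square, but the fixed nose reads about 2 mm off the near rail. Seat the stock, then draw the tongue again.

```bash
python3 -m creep '[[-0.2,[-0.0015,0.0005,-0.05],0],[-0.2,[-0.0015,0.0005,-0.1],0],[-0.2,[-0.0015,0.0005,-0.13],0],[-0.2,[-0.0015,0.0005,-0.139],0],[-0.2,[-0.0015,0.0005,-0.139],0],[-0.6,[-0.0015,0.0005,-0.139],0],[-1,[-0.0015,0.0005,-0.139],0],[-1,[-0.0015,0.0005,-0.139],0],[-1,[-0.0015,0.0005,-0.139],0]]' 40; python3 -m creep '[[-1,[-0.0008,-0.0006,0],0],[-1,[-0.0015,-0.001,0],0],[-1,[-0.0015,-0.001,0],0]]'; python3 -m creep '[[-1,[-0.0008,-0.0006,0],0],[-1,[-0.0012,-0.001,0],0],[-1,[-0.0012,-0.001,0],0]]'
```

```text
time_s: 50.2
tcp_pos: [0.4592, -0.3003, 0.0467]
tcp_rot: [[0.002, 0.747, -0.665], [-0.001, -0.665, -0.747], [-1.0, 0.002, -0.001]]
ft_force: [-0.7, 4.3, 6.5]
finger_gap: 0.0154
time_s: 50.5
tcp_pos: [0.459, -0.3004, 0.0468]
tcp_rot: [[0.004, 0.747, -0.664], [-0.0, -0.664, -0.747], [-1.0, 0.003, -0.003]]
ft_force: [5.2, 7.0, 4.4]
finger_gap: 0.0152
time_s: 50.8
tcp_pos: [0.4587, -0.3005, 0.0468]
tcp_rot: [[0.006, 0.748, -0.664], [0.001, -0.664, -0.748], [-1.0, 0.004, -0.004]]
ft_force: [7.4, 8.0, 1.6]
finger_gap: 0.015
```

The stock was already seated, moving only 0.5 mm before 11 N. Final light draw on the tongue.

```bash
python3 -m creep '[[-1,[0.0018,0.0018,0],0],[-1,[0.0018,0.0018,0],0],[-0.4,[0.0018,0.0018,0],0],[-0.2,[0.0018,0.0018,0],0],[-0.2,[0.0018,0.0018,0.03],0],[-0.2,[0.0018,0.0018,0.06],0],[-0.2,[0.03,0.032,0.06],0],[-0.2,[0.06,0.067,0.06],0],[-0.2,[0.0745,0.084,0.04],0],[-0.2,[0.0745,0.084,0.01],0],[-0.2,[0.0745,0.084,-0.001],0],[-0.2,[0.0745,0.084,-0.001],0]]'; python3 -m creep '[[-0.6,[0,0,0],0],[-1,[0,0,0],0],[-1,[0,0,0],0],[-1,[0,0,0],0]]' 40; python3 -m creep '[[-1,[0.0004,0.0005,0],0],[-1,[0.0008,0.0009,0],0],[-1,[0.0008,0.0009,0],0]]'
```

```text
time_s: 52.0
tcp_pos: [0.5281, -0.219, 0.0425]
tcp_rot: [[-0.004, 0.746, -0.666], [0.001, -0.666, -0.746], [-1.0, -0.003, 0.002]]
ft_force: [-0.1, -0.3, 0.7]
finger_gap: 0.0342
time_s: 52.4
tcp_pos: [0.5302, -0.2195, 0.0452]
tcp_rot: [[0.001, 0.746, -0.666], [-0.001, -0.666, -0.746], [-1.0, 0.002, 0.0]]
ft_force: [-0.6, -2.2, 3.9]
finger_gap: 0.0151
time_s: 52.7
tcp_pos: [0.5305, -0.2192, 0.0449]
tcp_rot: [[0.0, 0.746, -0.666], [-0.002, -0.666, -0.746], [-1.0, 0.001, 0.002]]
ft_force: [-2.8, -4.4, 7.6]
finger_gap: 0.0153
```

```bash
python3 -m creep '[[-1,[0.0006,0.0002,0],0],[-1,[0.0006,0.0002,0],0]]'; python3 -m creep '[[-1,[-0.0008,-0.001,0],0],[-1,[-0.0008,-0.001,0],0],[-0.4,[-0.0008,-0.001,0],0],[-0.2,[-0.0008,-0.001,0],0],[-0.2,[-0.0008,-0.001,0.03],0],[-0.2,[-0.002,-0.002,0.06],0],[-0.2,[-0.03,-0.032,0.09],0],[-0.2,[-0.06,-0.064,0.12],0],[-0.2,[-0.072,-0.083,0.14],0],[-0.2,[-0.072,-0.083,0.14],0],[-0.2,[-0.072,-0.083,0.14],0]]'; python3 meas.py w18.png
python3 - <<'E'
import cv2,numpy as np
from h import *
save('top','t18.png'); a=cv2.imread('pics/w18.png')[:340,130:430]; b=cv2.imread('pics/t18.png')[140:290,110:430]
o=np.zeros((600,800,3),np.uint8); o[:360,:318]=cv2.resize(a,(318,360)); o[360:,:512]=cv2.resize(b,(512,240)); o[:360,320:]=cv2.resize(cv2.imread('pics/top0.png')[140:290,110:430],(480,225))[:225].repeat(1,0) if False else 0
o[:225,320:]=cv2.resize(cv2.imread('pics/top0.png')[140:290,110:430],(480,225)); cv2.imwrite('pics/fin.png',o)
E
```

```text
time_s: 52.9
tcp_pos: [0.5306, -0.2192, 0.0448]
tcp_rot: [[-0.001, 0.746, -0.666], [-0.002, -0.666, -0.746], [-1.0, 0.001, 0.002]]
ft_force: [-4.0, -4.9, 8.6]
finger_gap: 0.0152
time_s: 54.0
tcp_pos: [0.4593, -0.3005, 0.1843]
tcp_rot: [[0.001, 0.746, -0.666], [-0.0, -0.666, -0.746], [-1.0, 0.001, -0.0]]
ft_force: [-0.4, 1.0, -0.9]
finger_gap: 0.0343
[ 0.45927187 -0.30047044  0.18426336]
486 [ 0.4581 -0.3004] [ 457.7 -300.9] [23.6 14.9] 48.18695068359375
699 [ 0.5326 -0.2167] [ 532.7 -216.4] [23.7 15.6] 48.807979583740234
dist 0.11201972319068379 heading 48.356349776484485
[[0.4126, -0.1746], [0.4024, -0.3571], [0.5651, -0.1835], [0.5545, -0.3656]] [np.float64(182.8), np.float64(182.4), np.float64(152.7), np.float64(152.3), np.float64(237.9), np.float64(237.9)]
yaw -0.05574793777443153 shift -0.4369174279794542 -0.02233328387539465 diag -0.04726473879963541
fixed nose off near_right [18.3 16.6] want 16,16; sliding off far_left [-16.3 -16.9] want -16,-16
```

View pics/fin.png

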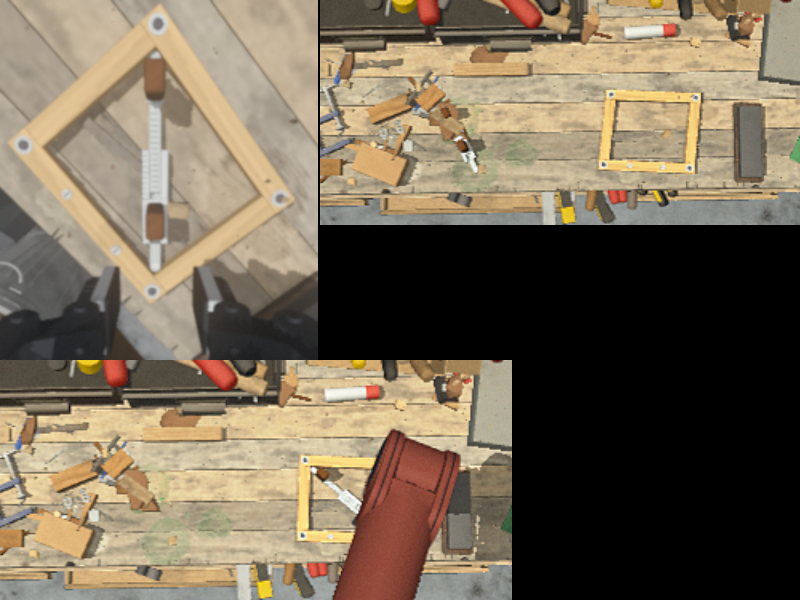

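```bash
python3 -c "
from plant import arm
arm.close_job(); print(arm.sense()['time_s'])"
```

```text
the job is handed in; nothing more can be done
the job is handed in; nothing more can be done
```

The frame is square again and the job is handed in. The last clock reading before hand-in was 54.0 s, with the gripper clear of everything.

| Check | Result |
|---|---|
| Reading 1, near left to far right | about 42.5 mm |
| Reading 2, near right to far left | about 28 mm |
| Far rail moved to the left | about 11 mm |
| Diagonals between the pins, before | 245.5 and 228.3 mm |
| Diagonals between the pins, after | 237.9 and 237.9 mm |

After squaring, I opened the rule until it bore in both corners again. It is lying in the frame across the second diagonal. The last light draw on the tongue met about 6 N.

- **First try on diagonal 2:** the stock was dragged about 9 mm out of its corner. I saw this from the distance between the grip blocks, pushed the stock back and redid the diagonal before moving the rail.
- **Final reading:** the camera puts it at about 35–36 mm, against an ideal 37 mm. It also puts the fixed nose about 2 mm off the near rail. When I pressed the stock, it moved only 0.5 mm before about 11 N, so I took it as seated. I put the difference down to the camera, which also read about 1 mm short on diagonal 1.
- **Squareness:** I did not lay the rule back across diagonal 1 after the shift. That the diagonals are equal rests on the pin measurement, which is good to roughly half a millimetre.
- **Other things on the bench:** in the last top view, the items that showed appear undisturbed. The arm hid part of the oilstone.

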